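# Lay out the stuffed-olive station

### The arm

A 6-joint arm with a two-finger parallel gripper is mounted at the origin on the work surface. World frame = base frame: x ahead of the robot, y to its left, z up, the work surface at z = 0. Lengths are in m, angles in degrees, forces in N, time in s.
With the tool pointing down it reaches from about 0.4 to 0.925 m from the base axis. Payload 12.5 kg.
Tool frame: the origin (TCP) lies at the centre of the arm's flange, where the gripper is bolted on; the fingertips stand 190 mm ahead of it and the grasp point (between the pads) lies 171 mm ahead of it; z points along the fingers, y is the direction in which the jaws open and shut (so a half turn about z gives the same grasp; the last joint's range is limited). The gripper opens to 95 mm and grips with 3 to 60 N. Pads are 20 mm wide; open, the fingers measure 119 mm over their backs; the gripper's body (75 mm by 180 mm) begins 59 mm behind the grasp point.
Start: joints at [-82.426, 28.126, 89.318, -0, 62.55, -6.05], TCP at [0.147, -0.607, 0.405] pointing down, gripper open.
Joint ranges: [-177.58, 177.58], [-47.91, 125.51], [2.72, 160], [-65.01, 245.01], [3.68, 167.84], [-153.87, 153.87]. Speed limits (degrees/s): [127.2, 127.2, 159.86, 180, 180, 180].

### API

Orientations are given as a 3x3 rotation matrix whose columns are the frame's x, y, z axes.
In Python, from bench import status, grab_frame, camera_params, job gives the robot as it stands.
- The arm moves only by the tool jog_arm, never from a script. Its argument "targets" is a list of rows, each a list of 3 entries, a list of its own where there are three numbers: the shift along the tool's x, y, z in cm, then the turn about the tool's z in rad, then the finger opening in cm, from 0 to 9.51. A call has 1 to 10 rows; each row shifts and turns the pose as measured when the row begins, along the tool's axes as they then stand; what a row does not reach is not made up. A row lasts 1/12 s, in which the tool goes at most 41.7 mm and 7.16 degrees, less where a joint would pass 70% of its speed; a pose out of reach is approached as far as the arm can. A call is refused whole if a number of a shift passes 4.17 or a number of a turn 0.125, either way. A call with a gripper value outside its range is refused whole. The fingers move at their own pace and stop on an object; "squeeze" is the grip in N (left out, the last holds). Time passes only in rows, so rows that do not move let the fingers close. It gives the time, the measured TCP pose, the force and the opening at its end, in the units of the state.
- status.state(): the state, without advancing time (a new reading comes with each control period).
- grab_frame(name): name is "side" or "top" or "wrist"; returns (picture, depth): 384x512x3 uint8, red, green, blue; 384x512 float32, m along the optical axis (not along the pixel's ray), 0 where there is no reading.
- camera_params(name): a dict with "intrinsics" (3x3 intrinsics, pixels), "world_to_cam" (4x4, takes a point from world to camera coordinates). Camera axes: x right, y up, looking along -z (the intrinsics and any distortion apply to the point x, -y, -z); pixel columns grow to the right and rows downward; lengths in m; the calibration is good to about 2 mm. A picture is of the moment at which its call begins: read the wrist's pose just before it. camera_params takes no time and is no camera call; for the wrist camera it gives the pose at the moment of the call.
- job.sign_off(): hands the job in, once; it reports no verdict.
The state is a dict: "time_s": time; "joints": joint angles; "dq": joint speeds; "effort": joint torques, N m; "tool_pos": TCP position; "eef_rot": TCP orientation; "ft_force": force on the tool from outside, world axes, zero at the start; "ft_torque": the same for the moment, N m; "finger_gap": finger opening in m.
Only numpy, scipy, OpenCV 4.12 (cv2) and the standard library are available. Lean on these libraries where they do the work, as an engineer would, in place of code of your own. Each camera call takes 0.05 s, during which the arm holds its last target.

### The job

Set up the olive station, with left and front as seen from the robot's base: stand the steel flour dredger straight in front of the middle of the steel baking dish (on the robot's side of it), and the green-lidded tub straight in front of the middle of the green colander, each with a clear gap of about 40 mm to the rim. Stand the wooden pepper mill directly to the left of the dredger (no nearer or farther from the dish than the dredger), again about 40 mm clear of it, and stack the yellow-lidded tub squarely on top of the green-lidded one. Everything is to stand upright and free at the end, and the white cup and the salt jar stay where they are.

Things in the scene. Friction and masses are not known exactly. Their poses are not given: they have to be found in the camera images.
- dredger_mid (a point): Flour dredger: upright brushed-steel shaker can, 60 mm diameter, 90 mm high, with a low domed grey metal top dotted with small black holes; straight side up to 72 mm; about 0.2 kg. Point: its centre, 45 mm above its underside; z is its upright axis. One of six loose things on the table in a row near the robot, in changing order.
- mill_mid (a point): Pepper mill of brown turned wood, 100 mm high plus a small steel button (8 mm) on top; foot 48 mm diameter, straight waist 40 mm diameter from 36 to 72 mm height, head 46 mm diameter above it; about 0.16 kg. Point: its centre, 50 mm above its underside; z is its upright axis. One of six loose things on the table in a row near the robot, in changing order.
- green_tub_mid (a point): Green-lidded tub: low round white plastic tub with a flat bright green lid and a green band, 60 mm diameter (lid; body 59 mm), 50 mm high, straight sides; about 0.14 kg. Point: its centre, 25 mm above its underside; z is its upright axis. One of six loose things on the table in a row near the robot, in changing order.
- yellow_tub_mid (a point): Yellow-lidded tub: the same tub (60 mm diameter, 50 mm high, flat top and bottom) with a yellow lid and yellow band; about 0.14 kg. Point: its centre, 25 mm above its underside; z is its upright axis. One of six loose things on the table in a row near the robot, in changing order.
- baking_dish: Rectangular open steel baking dish holding a few green olives: 120 mm deep (x), 180 mm wide (y), 45 mm high, wire handles at its left and right ends. Its front edge is 60 mm from the centre. Fixed; one of three pans in a row beyond the loose things, in changing order, always square to the robot: x points away from the robot, y to its left. Origin: centre of its underside, on the table.
- colander: Round bright green plastic colander with small dark holes and a few olives in it: 140 mm diameter at the rim, 55 mm high. Fixed; one of three pans in a row beyond the loose things, in changing order, always square to the robot: x points away from the robot, y to its left. Origin: centre of its underside, on the table.
- steel_bowl: Round empty steel bowl, 140 mm diameter at the rim, 50 mm high; it has no part in the job. Fixed; one of three pans in a row beyond the loose things, in changing order, always square to the robot: x points away from the robot, y to its left. Origin: centre of its underside, on the table.
- ramekin_mid (a point): Bystander: small open white ceramic cup, 68 mm diameter, 42 mm high; to be left where it is. Point: its centre, 21 mm above its underside. One of six loose things on the table in a row near the robot, in changing order.
- salt_jar_mid (a point): Bystander: small glass jar with a blue lid, 54 mm diameter, 65 mm high; to be left where it is. Point: its centre, about 32 mm above its underside. One of six loose things on the table in a row near the robot, in changing order.
There are look-alikes about, which are no part of the job. Leave any purple look-alike of the part that bears mill_mid alone.

How it is judged:
By the outcome, as a careful person would: the job done as asked, in the order asked, and still so for the second after the job is handed in, with the robot touching nothing.
It also fails if it takes over 118 s, if anything falls off the work surface, if the arm or the gripper's body presses on something with over 40 N, if the wrist force passes 120 N, or if a joint passes its speed limit or range.

## Working session

There is one attempt and no reset: what is moved stays moved. The work goes in short steps, Python scripts to look and compute and a tool call to move; the robot and the scene stay as the last step left them, time stands still between calls to the robot, and variables do not carry over. Pictures are saved under pics/ and viewed, and the job is handed in when it is done.

Besides the shell and the picture viewer there is one more tool, called after "Call:" as name([rows], argument=value, ...), one row to a line, values as JSON. jog_arm: Moves the arm, as the interface text tells. Its arguments: {"type":"object","properties":{"targets":{"type":"array","items":{"type":"array"}},"squeeze":{"type":"number"}},"required":["targets"]}

```bash
ls; mkdir -p pics
python3 - <<'E'
from bench import status, grab_frame, camera_params
import cv2,numpy as np
for n in ("top","side"):
    p,d=grab_frame(n); cv2.imwrite(f"pics/{n}0.png",p[:,:,::-1]); np.savez(f"pics/{n}0.npz",p=p,d=d)
    c=camera_params(n); print(n,c)
s=status.state(); print(s)
E
```

```text
pics
top {'intrinsics': array([[475.18506091,   0.        , 255.05099076],
       [  0.        , 475.18506091, 190.94391263],
       [  0.        ,   0.        ,   1.        ]]), 'world_to_cam': array([[ 0.00871497, -0.99981824, -0.01695701,  0.00464017],
       [ 0.99414252,  0.00683617,  0.1078606 , -0.57407891],
       [-0.10772508, -0.01779768,  0.9940214 , -1.30859536],
       [ 0.        ,  0.        ,  0.        ,  1.        ]])}
side {'intrinsics': array([[466.99701937,   0.        , 253.6724732 ],
       [  0.        , 466.99701937, 190.65412928],
       [  0.        ,   0.        ,   1.        ]]), 'world_to_cam': array([[-0.97706762, -0.21290294,  0.00334866,  0.55175051],
       [ 0.13339648, -0.59978224,  0.78896555, -0.12172682],
       [-0.16596461,  0.77131939,  0.61442831, -1.2538408 ],
       [ 0.        ,  0.        ,  0.        ,  1.        ]])}
{'time_s': 0.1, 'joints': array([-8.24235102e+01,  2.81604215e+01,  8.93448678e+01, -1.47716955e-03,
        6.25508966e+01, -6.05209208e+00]), 'dq': array([ 0.01228063, -0.10788025, -0.06439023,  0.02447614,  0.04596556,
       -0.00086664]), 'effort': array([ 2.76505518e-03, -6.13622618e+01, -2.58605754e+01,  6.94230641e-02,
        4.70344350e-02, -5.77543142e-05]), 'tool_pos': array([ 0.14726663, -0.60737988,  0.40423366]), 'eef_rot': array([[ 9.71840783e-01,  2.35638430e-01, -1.51974801e-04],
       [ 2.35638465e-01, -9.71840303e-01,  9.69050780e-04],
       [ 8.06503674e-05, -9.77574178e-04, -9.99999519e-01]]), 'ft_force': array([-0.68683673, -0.07063394,  0.13277324]), 'ft_torque': array([ 0.0109388 ,  0.01622664, -0.0413136 ]), 'finger_gap': 0.0949835472683061}
```

View pics/top0.png

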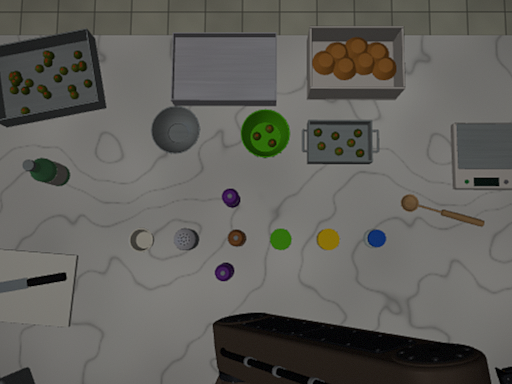

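View pics/side0.png

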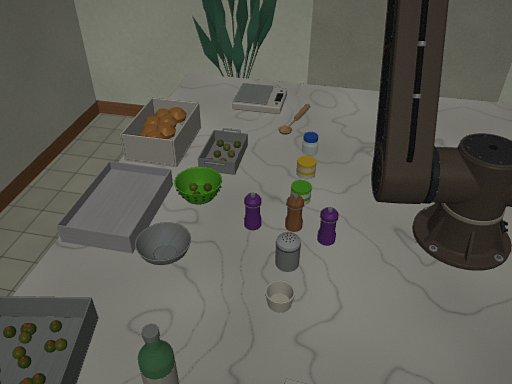

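The top view shows the pans from left to right: steel bowl (175,130), colander (265,133) and dish (339,142). The loose row is cup (142,240), dredger (186,239), brown mill (237,238), green tub (281,239), yellow tub (328,239) and salt jar (376,238). There are two purple look-alike mills at (231,197) and (224,271). The brown mill at (237,238) fits the description because it is wood-brown, and it's in the row. Next I'll enlarge the view to confirm this and measure.

```bash
cat > h.py <<'E'
import numpy as np,cv2
from bench import status, grab_frame, camera_params
def ray(n,u,v,z,c=None):
    c=c or camera_params(n);K=c["intrinsics"];T=c["world_to_cam"]
    d=np.array([(u-K[0,2])/K[0,0],-(v-K[1,2])/K[1,1],-1.]);R=T[:3,:3]
    o=-R.T@T[:3,3];w=R.T@d
    return o+w*(z-o[2])/w[2]
def cloud(n,d,c=None):
    c=c or camera_params(n);K=c["intrinsics"];T=c["world_to_cam"]
    v,u=np.mgrid[:384,:512]
    P=np.stack([(u-K[0,2])/K[0,0]*d,-(v-K[1,2])/K[1,1]*d,-d],-1)
    return (P-T[:3,3])@T[:3,:3]
E
python3 - <<'E'
from h import *
z=np.load("pics/top0.npz");p,d=z['p'],z['d']
cv2.imwrite("pics/crop.png",cv2.resize(p[95:290,120:400,::-1],None,fx=2.8,fy=2.8,interpolation=cv2.INTER_CUBIC))
P=cloud("top",d)
for nm,(u,v),r in [("ram",(142,240),16),("dre",(186,239),16),("mill",(237,238),14),("green",(281,239),16),("yel",(328,239),16),("salt",(376,238),14),("purpA",(231,197),13),("purpB",(224,271),13),("bowl",(175,130),32),("col",(265,133),32),("dish",(339,142),42)]:
    q=P[v-r:v+r+1,u-r:u+r+1].reshape(-1,3); zt=np.percentile(q[:,2],99)
    m=q[:,2]>max(zt-0.012,0.015)
    a=q[m]; lo,hi=a.min(0),a.max(0)
    print(nm,zt.round(3),"mid",((lo+hi)/2).round(4)[:2],"size",(hi-lo).round(3)[:2],"n",m.sum())
E
```

```text
ram 0.043 mid [0.4366 0.1719] size [0.067 0.373] n 144
dre 0.092 mid [0.4386 0.1054] size [0.056 0.24 ] n 311
mill 0.111 mid [0.4436 0.0306] size [0.032 0.091] n 96
green 0.055 mid [ 0.4412 -0.053 ] size [0.058 0.077] n 375
yel 0.055 mid [ 0.4423 -0.1189] size [0.057 0.208] n 377
salt 0.069 mid [ 0.4459 -0.18  ] size [0.046 0.33 ] n 251
purpA 0.108 mid [0.5007 0.0395] size [0.142 0.108] n 123
purpB 0.11 mid [0.3829 0.0457] size [0.094 0.121] n 98
bowl 0.056 mid [0.6323 0.1453] size [0.405 0.32 ] n 341
col 0.057 mid [ 0.6179 -0.0191] size [0.376 0.138] n 413
dish 0.048 mid [ 0.6052 -0.1766] size [0.351 0.324] n 542
```

View pics/crop.png

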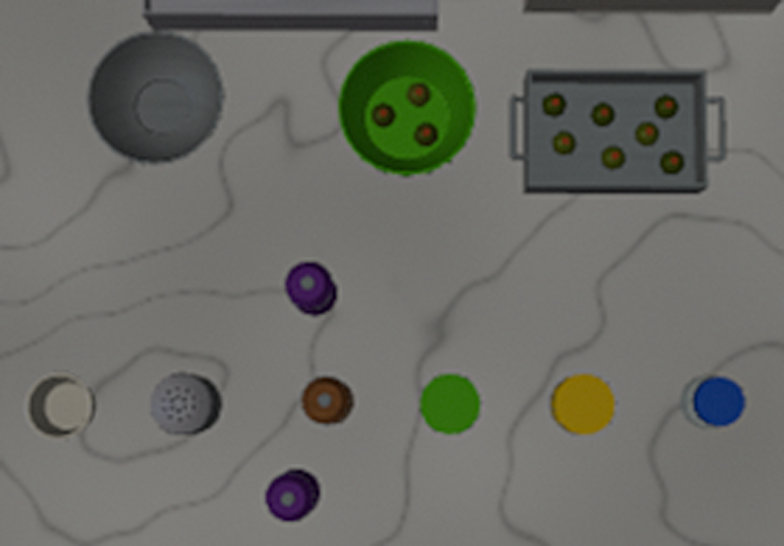

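The brown turned mill with its steel button is at crop (327,400), and the two look-alikes are plainly purple at (311,287) and (292,495). Next I'll refine the positions using the known heights.

Run:
```python
from h import *
z=np.load("pics/top0.npz");p,d=z['p'],z['d'];P=cloud("top",d)
P[(d<=0)]=np.nan
for nm,(u,v),r,zl,zh in [("ram",(142,240),16,.034,.05),("dre",(186,239),16,.066,.1),("mill",(237,238),14,.08,.12),("green",(281,239),16,.04,.06),("yel",(328,239),16,.04,.06),("salt",(376,238),14,.055,.075),("purpA",(231,197),13,.08,.12),("purpB",(224,271),13,.08,.12),("bowl",(175,130),32,.042,.06),("col",(265,133),32,.047,.065),("dish",(339,142),48,.038,.055)]:
    q=P[v-r:v+r+1,u-r:u+r+1].reshape(-1,3)
    a=q[(q[:,2]>zl)&(q[:,2]<zh)]
    c,rad=cv2.minEnclosingCircle(a[:,:2].astype(np.float32))
    lo,hi=a.min(0),a.max(0)
    print(nm,"zmed",np.median(a[:,2]).round(3),"bbox mid",((lo+hi)/2).round(4)[:2],"size",(hi-lo).round(3)[:2],"circ",np.round(c,4),round(2*rad,3),len(a))
def k(x,y): return 120+(x+.5)/2.8-.5, 95+(y+.5)/2.8-.5
for nm,x,y,h in [("green lid",449.5,404,.05),("yellow lid",583.5,404.5,.05),("millbutton",325,400,.108),("dredger top",180,403,.09),("purpA",308,283,.108),("purpB",288,498,.108),("col rim",407.5,107,.055),("dish TL",526,72,.045),("dish TR",705,73,.045),("dish BL",524,188,.045),("dish BR",705,188,.045),("bowl",156,97,.05),("salt",718,401,.065)]:
    print(nm,ray("top",*k(x,y),h).round(4)[:2])
```

```text
ram zmed 0.04 bbox mid [0.4366 0.325 ] size [0.067 0.067] circ [0.4365 0.3249] 0.068 130
dre zmed 0.085 bbox mid [0.4387 0.197 ] size [0.057 0.058] circ [0.4387 0.1978] 0.061 394
mill zmed 0.097 bbox mid [0.4437 0.0571] size [0.043 0.046] circ [0.4435 0.0573] 0.047 234
green zmed 0.049 bbox mid [ 0.4412 -0.0623] size [0.058 0.058] circ [ 0.4414 -0.0631] 0.06 371
yel zmed 0.049 bbox mid [ 0.4423 -0.194 ] size [0.057 0.058] circ [ 0.4428 -0.1945] 0.06 380
salt zmed 0.063 bbox mid [ 0.4459 -0.3226] size [0.046 0.045] circ [ 0.4458 -0.3233] 0.048 252
purpA zmed 0.096 bbox mid [0.5536 0.0743] size [0.044 0.046] circ [0.5535 0.0745] 0.046 229
purpB zmed 0.097 bbox mid [0.3522 0.0901] size [0.044 0.045] circ [0.3518 0.0902] 0.046 236
bowl zmed 0.048 bbox mid [0.7586 0.2261] size [0.16  0.158] circ [0.768  0.2186] 0.192 393
col zmed 0.052 bbox mid [ 0.7378 -0.0191] size [0.137 0.138] circ [ 0.7378 -0.0192] 0.14 346
dish zmed 0.044 bbox mid [ 0.7559 -0.2436] size [0.195 0.239] circ [ 0.7549 -0.2524] 0.294 558
green lid [ 0.4398 -0.0615]
yellow lid [ 0.4404 -0.1926]
millbutton [0.4421 0.0574]
dredger top [0.4382 0.1969]
purpA [0.5524 0.075 ]
purpB [0.3508 0.0908]
col rim [ 0.7354 -0.0184]
dish TL [ 0.7744 -0.1379]
dish TR [ 0.7741 -0.3181]
dish BL [ 0.6556 -0.1356]
dish BR [ 0.6567 -0.316 ]
bowl [0.7457 0.2355]
salt [ 0.4448 -0.3203]
```

Call:
jog_arm([
  [[0,0,0],-0.125,9.5],
  [[0,0,0],-0.125,9.5],
  [[0,0,0],-0.125,9.5],
  [[0,0,0],-0.125,9.5],
  [[0,0,0],-0.125,9.5],
  [[0,0,0],-0.125,9.5],
  [[0,0,0],-0.125,9.5],
  [[0,0,0],-0.125,9.5],
  [[0,0,0],-0.125,9.5],
  [[0,0,0],-0.125,9.5],
], squeeze=15)

```text
time_s: 0.93
tool_pos: [0.1472, -0.6072, 0.4004]
eef_rot: [[0.079, 0.997, -0.001], [0.997, -0.079, 0.008], [0.008, -0.002, -1.0]]
ft_force: [-0.6, 0.4, -0.3]
finger_gap: 0.0949
```

Call:
jog_arm([
  [[3.0,2.6,0],-0.079,9.5],
  [[3.0,2.6,0],0,9.5],
  [[3.0,2.6,0],0,9.5],
  [[3.0,2.6,0],0,9.5],
  [[3.0,2.6,0],0,9.5],
  [[3.0,2.6,0],0,9.5],
  [[3.0,2.6,0],0,9.5],
  [[3.0,2.6,0],0,9.5],
  [[3.0,2.6,0],0,9.5],
  [[3.0,2.6,0],0,9.5],
])

```text
time_s: 1.77
tool_pos: [0.4114, -0.2988, 0.399]
eef_rot: [[-0.002, 1.0, -0.004], [1.0, 0.002, 0.012], [0.012, -0.003, -1.0]]
ft_force: [0.6, -1.5, -0.1]
finger_gap: 0.095
```

Call:
jog_arm([
  [[4.1,0.3,0],0,9.5],
  [[4.1,0.3,0],0,9.5],
  [[4.1,0.3,0],0,9.5],
  [[4.1,0.3,0],0,9.5],
  [[4.1,0.3,0],0,9.5],
  [[4.1,0.3,0],0,9.5],
  [[4.1,0.3,0],0,9.5],
  [[4.1,0.3,0],0,9.5],
  [[4.1,0.3,0],0,9.5],
  [[4.1,0.3,0],0,9.5],
])

```text
time_s: 2.6
tool_pos: [0.4401, 0.1169, 0.4025]
eef_rot: [[-0.002, 1.0, -0.004], [1.0, 0.002, 0.012], [0.012, -0.004, -1.0]]
ft_force: [0.9, 0.2, 0.2]
finger_gap: 0.0949
```

Call:
jog_arm([
  [[3,0,0],0,9.5],
  [[3,0,0],0,9.5],
  [[0,0,0],0,9.5],
  [[0,0,0],0,9.5],
])

```text
time_s: 2.93
tool_pos: [0.4385, 0.1869, 0.4027]
eef_rot: [[-0.01, 1.0, -0.004], [1.0, 0.01, 0.013], [0.013, -0.004, -1.0]]
ft_force: [-0.4, 0.1, 0.1]
finger_gap: 0.0948
```

Call:
jog_arm([
  [[0.85,0.1,0],0.01,9.5],
  [[0,0,0],0,9.5],
])

```text
time_s: 3.1
tool_pos: [0.4393, 0.1952, 0.4024]
eef_rot: [[0.0, 1.0, -0.005], [1.0, 0.0, 0.012], [0.012, -0.005, -1.0]]
ft_force: [-0.6, -1.4, -0.5]
finger_gap: 0.095
```

Run:
```python
from h import *
s=status.state();c=camera_params("wrist");p,d=grab_frame("wrist"); cv2.imwrite("pics/w1.png",p[:,:,::-1])
g=s['tool_pos']+s['eef_rot'][:,2]*.171;print(s['tool_pos'],g,s['eef_rot'][:,2])
P=cloud("wrist",d,c);P[d<=0]=np.nan
m=(P[...,2]>.066)&(P[...,2]<.1)&(abs(P[...,0]-.4387)<.05)&(abs(P[...,1]-.197)<.05)
a=P[m];print(len(a));lo,hi=a.min(0),a.max(0);print((lo+hi)/2,hi-lo,cv2.minEnclosingCircle(a[:,:2].astype(np.float32)))
```

```text
[0.43926088 0.19522984 0.40243522] [0.43834215 0.19733783 0.23145068] [-0.0053727   0.01232744 -0.99990958]
2963
[0.43744175 0.19837193 0.07953769] [0.06029692 0.05875041 0.02689605] ((0.4374625086784363, 0.1978491097688675), 0.03035270981490612)
```

View pics/w1.png

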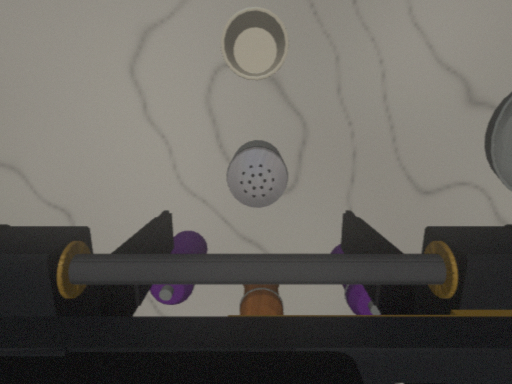

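The wrist view shows the dredger at (257,175) midway between the fingers, and its measured position agrees with the top camera to about 1 mm.

Call:
jog_arm([
  [[-0.04,0,3.5],0,9.5],
  [[-0.04,0,3.5],0,9.5],
  [[-0.04,0,3.5],0,9.5],
  [[-0.04,0,3.5],0,9.5],
  [[-0.04,0,2.5],0,9.5],
  [[0,0,1],0,9.5],
  [[0,0,0],0,9.5],
])

```text
time_s: 3.73
tool_pos: [0.4399, 0.1873, 0.223]
eef_rot: [[0.005, 1.0, 0.002], [1.0, -0.005, 0.013], [0.013, 0.001, -1.0]]
ft_force: [-0.6, -0.5, -0.7]
finger_gap: 0.095
```

Call:
jog_arm([
  [[0.8,-0.1,0.1],0,9.5],
  [[0,0,0],0,9.5],
  [[0,0,0],0,9.5],
])

```text
time_s: 3.98
tool_pos: [0.4396, 0.1941, 0.223]
eef_rot: [[0.007, 1.0, 0.001], [1.0, -0.007, 0.013], [0.013, 0.001, -1.0]]
ft_force: [-0.5, -0.4, -0.6]
finger_gap: 0.095
```

Call:
jog_arm([
  [[0.1,0,0],-0.007,5.5],
  [[0,0,0],0,5.5],
  [[0,0,0],0,5.5],
  [[0,0,0],0,5.5],
  [[0,0,0],0,5.5],
  [[0,0,0],0,5.5],
  [[0,0,0],0,5.5],
  [[0,0,0],0,5.5],
], squeeze=20)

```text
time_s: 4.65
tool_pos: [0.4397, 0.1954, 0.2266]
eef_rot: [[-0.002, 1.0, 0.007], [1.0, 0.002, 0.015], [0.015, 0.007, -1.0]]
ft_force: [-0.3, -0.2, 0.8]
finger_gap: 0.0604
```

Call:
jog_arm([
  [[0,0,-2],0,5.5],
  [[0,0,-3.5],0,5.5],
  [[0,0,-3.5],0,5.5],
  [[0,0,-3.5],0,5.5],
  [[0,0,-3.5],0,5.5],
  [[0,0,0],0,5.5],
])

```text
time_s: 5.15
tool_pos: [0.4388, 0.1929, 0.3903]
eef_rot: [[-0.001, 1.0, -0.002], [1.0, 0.001, 0.012], [0.012, -0.002, -1.0]]
ft_force: [-0.1, -0.7, -2.2]
finger_gap: 0.0597
```

Call:
jog_arm([
  [[-3.5,1.2,0],0,5.5],
  [[-3.5,1.2,0],0,5.5],
  [[-3.5,1.2,0],0,5.5],
  [[-3.5,1.2,0],0,5.5],
  [[-3.5,1.2,0],0,5.5],
  [[-3.5,1.2,0],0,5.5],
  [[-3.5,1.2,0],0,5.5],
  [[-3.5,1.2,0],0,5.5],
  [[-3.5,1.2,0],0,5.5],
  [[-3.5,1.2,0],0,5.5],
])

```text
time_s: 5.98
tool_pos: [0.5613, -0.1664, 0.3807]
eef_rot: [[-0.012, 1.0, -0.005], [1.0, 0.012, 0.016], [0.016, -0.004, -1.0]]
ft_force: [0.9, 0.8, -1.9]
finger_gap: 0.0596
```

Run:
```python
from h import *
z=np.load("pics/top0.npz");p,d=z['p'],z['d'];P=cloud("top",d);P[d<=0]=np.nan
sel=np.zeros(d.shape,bool);sel[110:175,290:390]=1
a=P[sel&(P[...,2]>.038)&(P[...,2]<.055)&(abs(P[...,0]-.715)<.072)]
# exclude handles
print(np.sort(a[:,0])[[2,-3]],np.sort(a[:,1])[[0,2,-3,-1]])
b=a[abs(a[:,1]+.227)<.08];print("x",np.percentile(b[:,0],[0,1,99,100]))
b=a[abs(a[:,0]-.735)<.025];print("y hist",np.histogram(b[:,1],bins=np.arange(-.36,-.1,.01)))
```

```text
[0.65858729 0.78010885] [-0.33856424 -0.33795985 -0.1242746  -0.08792365]
x [0.65829561 0.65867939 0.77997837 0.78066526]
y hist (array([ 0,  0, 30,  8, 31,  0,  0,  0,  0,  0,  0,  0,  0,  0,  0,  0,  0,
        0,  0,  0,  0, 17,  7, 28,  0]), array([-0.36, -0.35, -0.34, -0.33, -0.32, -0.31, -0.3 , -0.29, -0.28,
       -0.27, -0.26, -0.25, -0.24, -0.23, -0.22, -0.21, -0.2 , -0.19,
       -0.18, -0.17, -0.16, -0.15, -0.14, -0.13, -0.12, -0.11]))
```

Call:
jog_arm([
  [[-3.2,1.3,0],0.012,5.5],
  [[-3.0,1.3,0],0,5.5],
  [[0,0,0],0,5.5],
  [[0,0,0],0,5.5],
])

```text
time_s: 6.32
tool_pos: [0.5891, -0.2392, 0.3732]
eef_rot: [[0.007, 1.0, -0.009], [1.0, -0.007, 0.017], [0.017, -0.009, -1.0]]
ft_force: [-0.2, 0.9, -3.5]
finger_gap: 0.0598
```

Call:
jog_arm([
  [[0.9,0,0],-0.007,5.5],
  [[0,0,0],0,5.5],
  [[0,0,0],0,5.5],
])

```text
time_s: 6.57
tool_pos: [0.5885, -0.2281, 0.3709]
eef_rot: [[-0.001, 1.0, -0.013], [1.0, 0.001, 0.019], [0.019, -0.013, -1.0]]
ft_force: [-0.1, -0.8, -2.9]
finger_gap: 0.0598
```

```bash
cat >> h.py <<'E'
def look(name,f):
    s=status.state();c=camera_params(name);p,d=grab_frame(name); cv2.imwrite(f"pics/{f}.png",p[:,:,::-1])
    P=cloud(name,d,c);P[d<=0]=np.nan
    return s,c,p,P
def box(P,lo,hi):
    m=np.all((P>np.array(lo))&(P<np.array(hi)),-1);a=P[m]
    l,h=a.min(0),a.max(0);c,r=cv2.minEnclosingCircle(a[:,:2].astype(np.float32))
    print(len(a),"mid",((l+h)/2).round(4),"size",(h-l).round(4),"circ",np.round(c,4),round(2*r,4));return a
E
python3 - <<'E'
from h import *
s,c,p,P=look("wrist","w2")
g=s['tool_pos']+s['eef_rot'][:,2]*.171;print(s['tool_pos'],g,s['eef_rot'][:,2])
box(P,(.63,-.31,.035),(.82,-.14,.055))
E
```

```text
[ 0.58854103 -0.22813066  0.37085997] [ 0.58631609 -0.22479952  0.1999069 ] [-0.01301137  0.01948035 -0.99972557]
2992 mid [ 0.7176 -0.2077  0.0418] size [0.1213 0.1351 0.0136] circ [ 0.7174 -0.2082] 0.1802
```

View pics/w2.png

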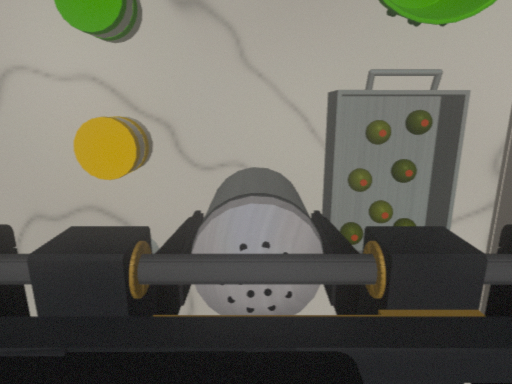

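Call:
jog_arm([
  [[0,0,3.2],0,5.5],
  [[0,0,3.2],0,5.5],
  [[0,0,3.2],0,5.5],
  [[0,0,2.4],0,5.5],
  [[0,0,0],0,5.5],
  [[0,0,0],0,5.5],
])

```text
time_s: 7.12
tool_pos: [0.5877, -0.2201, 0.2517]
eef_rot: [[-0.009, 1.0, -0.006], [1.0, 0.009, 0.016], [0.016, -0.006, -1.0]]
ft_force: [0.4, -0.4, -1.7]
finger_gap: 0.0598
```

Call:
jog_arm([
  [[-0.9,0.1,0.5],0.009,5.5],
  [[0,0,0.5],0,5.5],
  [[0,0,0.5],0,5.5],
  [[0,0,0],0,5.5],
])

```text
time_s: 7.45
tool_pos: [0.5899, -0.2294, 0.2406]
eef_rot: [[0.0, 1.0, 0.001], [1.0, -0.0, 0.013], [0.013, 0.001, -1.0]]
ft_force: [0.4, 0.7, -3.1]
finger_gap: 0.0595
```

Call:
jog_arm([
  [[0,-0.25,0.5],0,5.5],
  [[0,0,0.5],0,5.5],
  [[0,0,0.3],0,5.5],
  [[0,0,0],0,5.5],
])

```text
time_s: 7.78
tool_pos: [0.5872, -0.2295, 0.228]
eef_rot: [[0.001, 1.0, 0.003], [1.0, -0.001, 0.011], [0.011, 0.003, -1.0]]
ft_force: [-0.6, -0.5, -2.0]
finger_gap: 0.0597
```

Call:
jog_arm([
  [[0,0,0.15],0,5.5],
  [[0,0,0.15],0,5.5],
  [[0,0,0],0,5.5],
])

```text
time_s: 8.03
tool_pos: [0.5872, -0.2296, 0.227]
eef_rot: [[-0.0, 1.0, 0.003], [1.0, -0.0, 0.011], [0.011, 0.003, -1.0]]
ft_force: [1.3, -0.4, -3.0]
finger_gap: 0.0599
```

Call:
jog_arm([
  [[0,0,0.2],0,5.5],
  [[0,0,0.2],0,5.5],
  [[0,0,0.1],0,5.5],
  [[0,0,0],0,5.5],
])

```text
time_s: 8.37
tool_pos: [0.5871, -0.2295, 0.2266]
eef_rot: [[-0.001, 1.0, 0.006], [1.0, 0.001, 0.009], [0.009, 0.006, -1.0]]
ft_force: [0.3, -0.4, -3.3]
finger_gap: 0.0595
```

Call:
jog_arm([
  [[0,0,0.4],0,5.5],
  [[0,0,0.3],0,5.5],
  [[0,0,0],0,5.5],
])

```text
time_s: 8.62
tool_pos: [0.5871, -0.2298, 0.2237]
eef_rot: [[-0.002, 1.0, 0.008], [1.0, 0.002, 0.007], [0.007, 0.008, -1.0]]
ft_force: [-0.2, -0.0, -3.1]
finger_gap: 0.0594
```

Run:
```python
from h import *
s,c,p,P=look("side","s2")
cv2.imwrite("pics/s2c.png",cv2.resize(p[80:260,160:400,::-1],None,fx=3,fy=3,interpolation=cv2.INTER_CUBIC))
print(s['tool_pos'],s['ft_force'])
```

```text
[ 0.58714079 -0.2298211   0.22368312] [-0.15202912 -0.03082451 -3.09809617]
```

View pics/s2c.png

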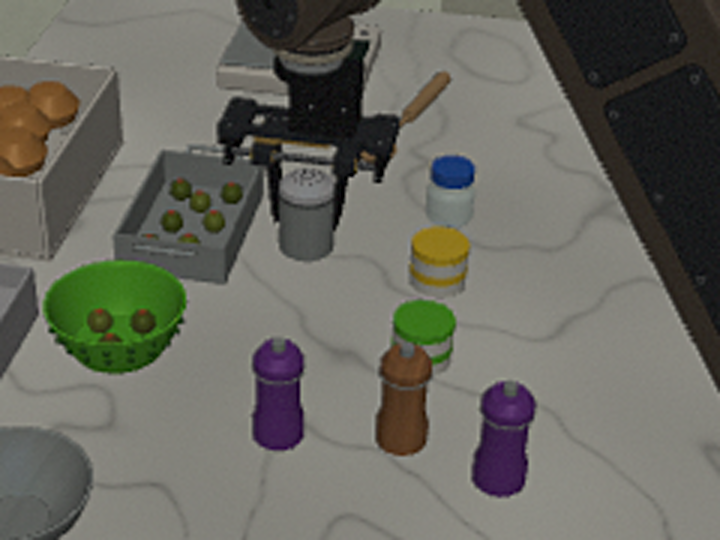

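The crop shows the dredger at (306,215), upright in the fingers in front of the dish. The force still reads its weight, so it hasn't touched down.

Call:
jog_arm([
  [[0,0,0.3],0,5.5],
  [[0,0,0.3],0,5.5],
  [[0,0,0],0,5.5],
])

```text
time_s: 8.92
tool_pos: [0.5873, -0.2302, 0.221]
eef_rot: [[-0.003, 1.0, 0.009], [1.0, 0.003, 0.005], [0.005, 0.009, -1.0]]
ft_force: [-0.6, -0.3, -3.3]
finger_gap: 0.0599
```

Call:
jog_arm([
  [[0,0,0.25],0,5.5],
  [[0,0,0.2],0,5.5],
  [[0,0,0],0,5.5],
])

```text
time_s: 9.17
tool_pos: [0.5875, -0.2304, 0.2197]
eef_rot: [[-0.004, 1.0, 0.011], [1.0, 0.004, 0.003], [0.003, 0.011, -1.0]]
ft_force: [0.4, 0.0, -2.2]
finger_gap: 0.0603
```

Run:
```python
from h import *
s,c,p,P=look("side","s3")
cv2.imwrite("pics/s3c.png",cv2.resize(p[120:180,220:300,::-1],None,fx=8,fy=8,interpolation=cv2.INTER_CUBIC))
K=c["intrinsics"];T=c["world_to_cam"]
# depth profile along image column through dredger and table
for v in range(150,176,2):
    print(v,[P[v,u].round(3).tolist() for u in (258,262,266)])
print(s['ft_force'],s['ft_torque'],s['tool_pos'])
```

```text
150 [[0.595, -0.2, 0.063], [0.582, -0.199, 0.066], [0.57, -0.206, 0.063]]
152 [[0.595, -0.2, 0.056], [0.581, -0.197, 0.06], [0.569, -0.201, 0.059]]
154 [[0.594, -0.196, 0.051], [0.582, -0.2, 0.05], [0.57, -0.204, 0.05]]
156 [[0.594, -0.2, 0.041], [0.581, -0.199, 0.044], [0.57, -0.209, 0.039]]
158 [[0.594, -0.197, 0.036], [0.581, -0.2, 0.035], [0.569, -0.204, 0.034]]
160 [[0.595, -0.202, 0.025], [0.581, -0.198, 0.029], [0.569, -0.202, 0.028]]
162 [[0.594, -0.198, 0.02], [0.582, -0.206, 0.016], [0.569, -0.207, 0.017]]
164 [[0.594, -0.199, 0.011], [0.58, -0.196, 0.015], [0.569, -0.207, 0.01]]
166 [[0.594, -0.2, 0.003], [0.581, -0.198, 0.006], [0.569, -0.207, 0.002]]
168 [[0.593, -0.194, -0.001], [0.579, -0.189, 0.004], [0.567, -0.197, 0.001]]
170 [[0.59, -0.181, 0.001], [0.576, -0.177, 0.005], [0.564, -0.18, 0.005]]
172 [[0.587, -0.168, 0.002], [0.575, -0.17, 0.003], [0.562, -0.172, 0.003]]
174 [[0.584, -0.153, 0.005], [0.573, -0.159, 0.003], [0.56, -0.162, 0.003]]
[ 0.39533512  0.03429301 -2.20972057] [-0.08258023 -0.10826083 -0.02360347] [ 0.58746773 -0.230397    0.21971985]
```

View pics/s3c.png

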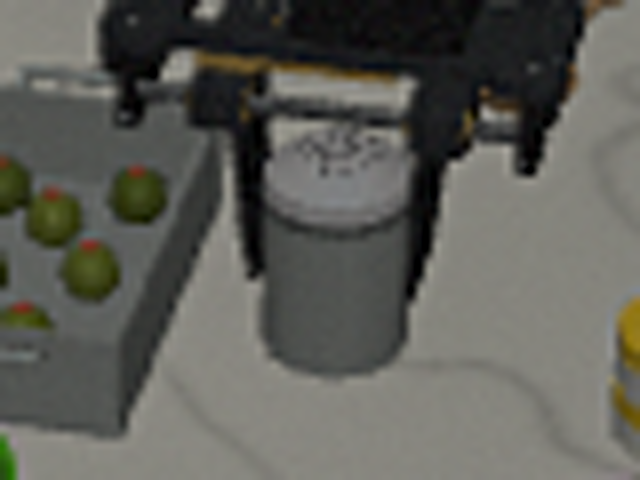

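The enlarged view puts the dredger's foot at about (335,370), within a millimetre or two of the table. I'll lower it a little more.

Call:
jog_arm([
  [[0,0,0.25],0,5.5],
  [[0,0,0.15],0,5.5],
  [[0,0,0],0,5.5],
])

```text
time_s: 9.47
tool_pos: [0.5875, -0.2306, 0.2182]
eef_rot: [[-0.004, 1.0, 0.011], [1.0, 0.004, 0.002], [0.002, 0.011, -1.0]]
ft_force: [-0.8, -0.0, -2.5]
finger_gap: 0.06
```

Call:
jog_arm([
  [[0,0,0.25],0,5.5],
  [[0,0,0.15],0,5.5],
  [[0,0,0],0,5.5],
])

```text
time_s: 9.72
tool_pos: [0.5876, -0.2307, 0.2169]
eef_rot: [[-0.005, 1.0, 0.012], [1.0, 0.005, 0.001], [0.001, 0.012, -1.0]]
ft_force: [-0.3, -0.4, -3.5]
finger_gap: 0.0596
```

Run:
```python
from h import *
s,c,p,P=look("side","s4")
def proj(X):
    q=c["world_to_cam"][:3,:3]@X+c["world_to_cam"][:3,3];K=c["intrinsics"]
    return K[0,0]*q[0]/-q[2]+K[0,2],K[1,1]*-q[1]/-q[2]+K[1,2]
print("predicted foot px if on table",proj(np.array([.5876,-.228+.03,0])), "top of side",proj(np.array([.5876,-.198,.072])))
big=cv2.resize(p[120:180,220:300,::-1],None,fx=8,fy=8,interpolation=cv2.INTER_CUBIC)
cv2.imwrite("pics/s4c.png",big)
t=P[170:178,250:275].reshape(-1,3);print("table z",np.nanmedian(t[:,2]))
a=P[150:166,255:268].reshape(-1,3);print("face",np.nanmedian(a,0))
print(p[160:176,262].tolist())
print(s['ft_force'])
```

```text
predicted foot px if on table (np.float64(259.8140018681983), np.float64(167.23917107461384)) top of side (np.float64(260.07724149430555), np.float64(148.35779824532472))
table z 0.001613021405480636
face [ 0.58404418 -0.20072088  0.0354968 ]
[[83, 86, 82], [81, 84, 80], [82, 84, 80], [80, 82, 79], [83, 85, 82], [80, 82, 79], [80, 81, 80], [113, 113, 107], [136, 134, 127], [136, 136, 128], [136, 135, 127], [136, 133, 128], [138, 136, 128], [135, 134, 126], [136, 135, 127], [138, 136, 129]]
[-0.2678442  -0.37344656 -3.48162475]
```

View pics/s4c.png

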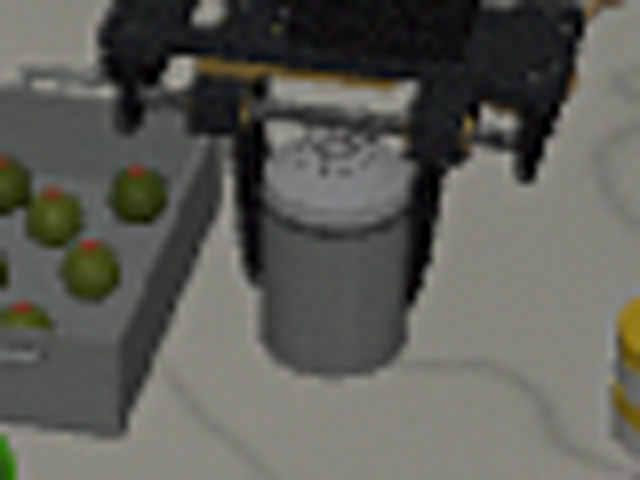

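The foot edge at row 167 matches the row predicted for standing on the table, and the dredger hasn't moved since the last picture. I'll release it.

Call:
jog_arm([
  [[0,0,0],0,6.6],
  [[0,0,0],0,7.6],
  [[0,0,0],0,7.8],
  [[0,0,0],0,7.8],
  [[0,0,0],0,7.8],
])

```text
time_s: 10.18
tool_pos: [0.5882, -0.2307, 0.2146]
eef_rot: [[-0.005, 1.0, 0.012], [1.0, 0.005, 0.002], [0.002, 0.012, -1.0]]
ft_force: [-0.6, -0.5, -0.8]
finger_gap: 0.0776
```

Call:
jog_arm([
  [[0,0,-2],0,7.8],
  [[0,0,-3],0,7.8],
  [[0,0,-3.5],0,8.5],
  [[0,0,-3.5],0,9.5],
  [[0,0,-3.5],0,9.5],
  [[0,0,-3],0,9.5],
  [[0,0,0],0,9.5],
])

```text
time_s: 10.77
tool_pos: [0.5865, -0.2313, 0.4036]
eef_rot: [[-0.005, 1.0, 0.006], [1.0, 0.005, 0.005], [0.005, 0.006, -1.0]]
ft_force: [0.3, 1.2, 0.5]
finger_gap: 0.0944
```

Run:
```python
from h import *
s,c,p,P=look("wrist","w3");print(s['tool_pos'],s['eef_rot'][:,2])
print("dredger");box(P,(.53,-.28,.06),(.64,-.17,.1))
print("dish");a=box(P,(.64,-.31,.035),(.82,-.14,.055))
s,c,p,P=look("side","s5")
```

```text
[ 0.58647898 -0.2313248   0.40361171] [ 0.00578529  0.00517973 -0.99996985]
dredger
2962 mid [ 0.59   -0.2279  0.0766] size [0.0593 0.0591 0.0331] circ [ 0.5898 -0.2283] 0.0605
dish
2825 mid [ 0.7175 -0.225   0.0418] size [0.121  0.1699 0.0135] circ [ 0.7165 -0.2253] 0.2061
```

View pics/w3.png

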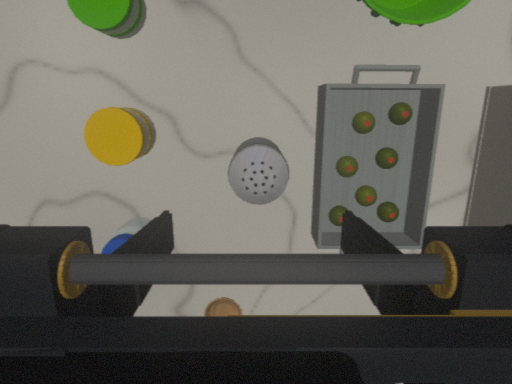

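The dredger stands upright at (0.590, -0.228), with a gap of about 37 mm and centred on the dish to about 2 mm. The green tub is next.

Call:
jog_arm([
  [[2.8,-2.4,0],0.005,9.5],
  [[2.8,-2.4,0],0,9.5],
  [[2.8,-2.4,0],0,9.5],
  [[2.8,-2.4,0],0,9.5],
  [[2.8,-2.4,0],0,9.5],
  [[2.4,-2.2,0],0,9.5],
  [[0,0,0],0,9.5],
  [[0,0,0],0,9.5],
])

```text
time_s: 11.53
tool_pos: [0.4354, -0.0611, 0.387]
eef_rot: [[0.003, 1.0, -0.019], [1.0, -0.003, 0.015], [0.015, -0.019, -1.0]]
ft_force: [-0.6, 0.0, 0.0]
finger_gap: 0.0948
```

Run:
```python
from h import *
s,c,p,P=look("wrist","w4");print(s['tool_pos'],s['eef_rot'][:,2],"g",s['tool_pos']+.171*s['eef_rot'][:,2])
print("green");box(P,(.39,-.11,.038),(.49,-.01,.06))
```

```text
[ 0.43541374 -0.06105954  0.3870493 ] [-0.01887115  0.01489473 -0.99971097] g [ 0.43218678 -0.05851254  0.21609873]
green
2694 mid [ 0.4395 -0.0634  0.0458] size [0.0586 0.0596 0.0153] circ [ 0.4397 -0.0635] 0.06
```

Call:
jog_arm([
  [[-0.4,0.8,2],0,9.5],
  [[0,0,3.5],0,9.5],
  [[0,0,3.5],0,9.5],
  [[0,0,3.5],0,9.5],
  [[0,0,2],0,9.5],
  [[0,0,0],0,9.5],
  [[0,0,0],0,9.5],
])

```text
time_s: 12.17
tool_pos: [0.4451, -0.0676, 0.2324]
eef_rot: [[0.007, 1.0, -0.019], [1.0, -0.007, 0.015], [0.015, -0.019, -1.0]]
ft_force: [-0.5, 0.7, 0.6]
finger_gap: 0.0953
```

Call:
jog_arm([
  [[0.2,-0.2,1.5],-0.007,9.5],
  [[0,0,1.6],0,9.5],
  [[0,0,0],0,9.5],
  [[0,0,0],0,9.5],
])

```text
time_s: 12.5
tool_pos: [0.4448, -0.0669, 0.2033]
eef_rot: [[0.002, 1.0, -0.016], [1.0, -0.001, 0.014], [0.014, -0.016, -1.0]]
ft_force: [0.1, -0.2, -0.6]
finger_gap: 0.095
```

Call:
jog_arm([
  [[0.15,-0.25,0.2],0,9.5],
  [[0,0,0],0,7],
  [[0,0,0],0,5.5],
  [[0,0,0],0,5.5],
  [[0,0,0],0,5.5],
  [[0,0,0],0,5.5],
  [[0,0,0],0,5.5],
  [[0,0,0],0,5.5],
  [[0,0,0],0,5.5],
])

```text
time_s: 13.25
tool_pos: [0.4431, -0.0658, 0.2062]
eef_rot: [[0.002, 1.0, -0.009], [1.0, -0.002, 0.012], [0.012, -0.009, -1.0]]
ft_force: [-0.3, -0.1, -1.5]
finger_gap: 0.0594
```

Call:
jog_arm([
  [[0,0,-2.5],0,5.5],
  [[0,0,-3.5],0,5.5],
  [[0,0,-3.5],0,5.5],
  [[0,0,-3.5],0,5.5],
  [[0.9,3.1,-1],0,5.5],
  [[0.9,3.1,0],0,5.5],
  [[0.9,3.1,0],0,5.5],
  [[0.9,3.1,0],0,5.5],
  [[0.9,2.9,0],0,5.5],
  [[0,0,0],0,5.5],
])

```text
time_s: 14.08
tool_pos: [0.602, -0.0206, 0.3521]
eef_rot: [[0.004, 1.0, -0.011], [1.0, -0.004, 0.013], [0.013, -0.011, -1.0]]
ft_force: [-1.3, -0.3, -1.6]
finger_gap: 0.0593
```

Run:
```python
from h import *
s,c,p,P=look("wrist","w5");print(s['tool_pos'],s['eef_rot'][:,2],"g",s['tool_pos']+.171*s['eef_rot'][:,2],s['finger_gap'])
print("col");box(P,(.65,-.11,.045),(.83,.08,.062))
```

```text
[ 0.60201694 -0.02063866  0.35205501] [-0.01101231  0.01349368 -0.99984831] g [ 0.60013384 -0.01833124  0.18108095] 0.059283280138258586
col
4058 mid [ 0.748  -0.0124  0.0515] size [0.1641 0.1245 0.013 ] circ [ 0.7495 -0.0242] 0.1689
```

View pics/w5.png

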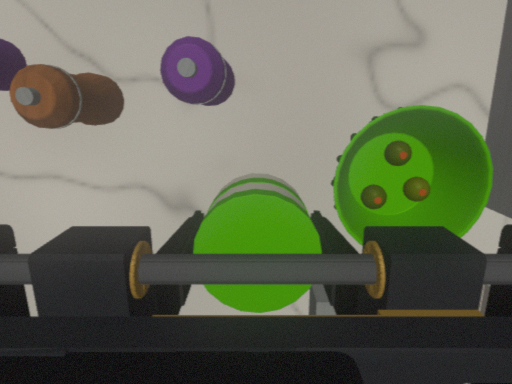

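Call:
jog_arm([
  [[0,-0.3,3],0,5.5],
  [[0,0,3.2],0,5.5],
  [[0,0,3.2],0,5.5],
  [[0,0,2.4],0,5.5],
  [[0,0,0],0,5.5],
  [[0,0,0],0,5.5],
])

```text
time_s: 14.63
tool_pos: [0.5925, -0.0198, 0.23]
eef_rot: [[0.004, 1.0, -0.015], [1.0, -0.004, 0.013], [0.013, -0.015, -1.0]]
ft_force: [-0.2, -0.5, -0.4]
finger_gap: 0.0595
```

Call:
jog_arm([
  [[-0.15,0.65,0.8],0,5.5],
  [[0,0,0.7],0,5.5],
  [[0,0,0],0,5.5],
  [[0,0,0],0,5.5],
])

```text
time_s: 14.97
tool_pos: [0.5997, -0.0219, 0.2177]
eef_rot: [[0.004, 1.0, -0.011], [1.0, -0.004, 0.013], [0.013, -0.011, -1.0]]
ft_force: [-0.1, -0.2, -1.0]
finger_gap: 0.0596
```

Call:
jog_arm([
  [[0.05,-0.1,0.6],-0.004,5.5],
  [[0,0,0.5],0,5.5],
  [[0,0,0.3],0,5.5],
  [[0,0,0],0,5.5],
])

```text
time_s: 15.3
tool_pos: [0.5989, -0.0213, 0.2054]
eef_rot: [[-0.001, 1.0, -0.006], [1.0, 0.001, 0.012], [0.012, -0.006, -1.0]]
ft_force: [-0.3, 0.4, -1.3]
finger_gap: 0.0594
```

```bash
cat > foot.py <<'E'
from h import *
import sys
x,y,r=map(float,sys.argv[1:4])
s,c,p,P=look("side",sys.argv[4]); T=c["world_to_cam"];K=c["intrinsics"]
def proj(X):
    q=T[:3,:3]@X+T[:3,3]
    return K[0,0]*q[0]/-q[2]+K[0,2],K[1,1]*-q[1]/-q[2]+K[1,2]
cam=-T[:3,:3].T@T[:3,3];d=cam[:2]-np.array([x,y]);d/=np.linalg.norm(d)
f=np.array([x+r*d[0],y+r*d[1],0.]);u,v=proj(f);u0,v1=proj(f+[0,0,.01])
print("foot px",u,v,"px per 10mm",v-v1,"g",s['tool_pos']+.171*s['eef_rot'][:,2],"tcp",s['tool_pos'],s['ft_force'])
iu,iv=int(round(u)),int(round(v))
for k in range(iv-7,iv+7): print(k,p[k,iu].tolist(),P[k,iu].round(3))
cv2.imwrite("pics/"+sys.argv[4]+"c.png",cv2.resize(p[iv-45:iv+15,iu-40:iu+40,::-1],None,fx=8,fy=8,interpolation=cv2.INTER_CUBIC))
E
python3 foot.py 0.597 -0.0195 0.0295 s6
```

```text
foot px 244.39096693842694 207.50319261181338 px per 10mm 2.6752210998062083 g [ 0.59782798 -0.01923997  0.03441347] tcp [ 0.59885469 -0.02127799  0.20539825] [-0.26631883  0.44094701 -1.27268833]
201 [45, 47, 53] [0.572 0.088 0.09 ]
202 [49, 52, 56] [0.572 0.086 0.085]
203 [63, 65, 67] [0.572 0.088 0.083]
204 [118, 116, 110] [0.572 0.088 0.08 ]
205 [132, 131, 119] [0.59  0.012 0.011]
206 [130, 131, 119] [0.59  0.012 0.008]
207 [134, 134, 122] [0.591 0.009 0.001]
208 [141, 141, 131] [0.59  0.016 0.004]
209 [141, 142, 132] [0.589 0.018 0.002]
210 [143, 143, 132] [ 0.589  0.019 -0.001]
211 [142, 142, 130] [0.587 0.025 0.001]
212 [141, 141, 130] [ 0.587  0.026 -0.002]
213 [143, 143, 132] [0.585 0.035 0.001]
214 [144, 146, 134] [0.584 0.04  0.002]
```

View pics/s6c.png

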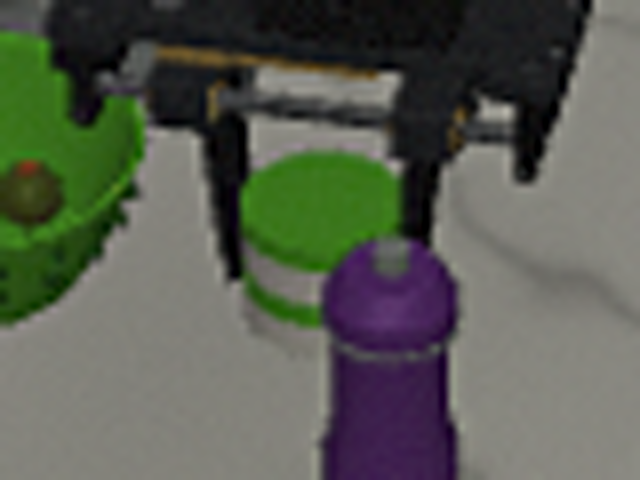

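The crop shows the tub at (320,260), in front of the colander, with its foot partly hidden behind the purple mill. It is within about 3 mm of the table.

Call:
jog_arm([
  [[0,-0.05,0.3],0,5.5],
  [[0,0,0.25],0,5.5],
  [[0,0,0],0,5.5],
])

```text
time_s: 15.6
tool_pos: [0.5984, -0.0212, 0.2038]
eef_rot: [[-0.001, 1.0, -0.003], [1.0, 0.001, 0.011], [0.011, -0.003, -1.0]]
ft_force: [0.1, 0.5, -1.7]
finger_gap: 0.0595
```

Call:
jog_arm([
  [[0,0,0.3],0,5.5],
  [[0,0,0.3],0,5.5],
  [[0,0,0],0,5.5],
])

```text
time_s: 15.85
tool_pos: [0.5984, -0.0212, 0.2012]
eef_rot: [[-0.002, 1.0, 0.0], [1.0, 0.002, 0.011], [0.011, 0.0, -1.0]]
ft_force: [0.7, -0.1, -0.6]
finger_gap: 0.0592
```

```bash
python3 - <<'E'
from h import *
f=[]
for i in range(6):
    s,c,p,P=look("top","t6");f.append(s['ft_force'])
print(np.mean(f,0),s['tool_pos'])
# tub lid visible from top?
E
python3 foot.py 0.597 -0.0195 0.0295 s7 | head -1
```

```text
[-0.24252378  0.13647179  1.39563596] [ 0.59851443 -0.02115702  0.20072491]
foot px 244.39096693842694 207.50319261181338 px per 10mm 2.6752210998062083 g [ 0.59843769 -0.01933388  0.02976572] tcp [ 0.59851802 -0.02116404  0.20075591] [-0.99249011 -0.38474803  3.62473362]
```

The force has turned positive (1.4–3.6 N), so the tub is on the table and I can release it.

Call:
jog_arm([
  [[0,0,0],0,6.4],
  [[0,0,0],0,7.2],
  [[0,0,0],0,7.6],
  [[0,0,-0.3],0,7.6],
  [[0,0,-2],0,7.6],
  [[0,0,-3.5],0,7.8],
  [[0,0,-3.5],0,9.5],
  [[0,0,-3.5],0,9.5],
  [[0,0,-3.5],0,9.5],
  [[0,0,-3],0,9.5],
])

```text
time_s: 17.03
tool_pos: [0.5986, -0.0235, 0.3938]
eef_rot: [[-0.001, 1.0, -0.017], [1.0, 0.002, 0.013], [0.013, -0.017, -1.0]]
ft_force: [-0.3, -0.8, 0.3]
finger_gap: 0.0942
```

Run:
```python
from h import *
s,c,p,P=look("wrist","w7");print(s['tool_pos'],s['eef_rot'][:,2])
print("green");box(P,(.54,-.07,.038),(.645,.03,.06))
print("col");a=box(P,(.65,-.11,.047),(.79,.06,.062));print(np.percentile(a[:,0],[0,.5]))
```

```text
[ 0.59864955 -0.02348128  0.39384091] [-0.01659158  0.01291815 -0.9997789 ]
green
2618 mid [ 0.598  -0.0183  0.0463] size [0.0587 0.0588 0.0157] circ [ 0.5983 -0.0188] 0.06
col
2372 mid [ 0.728  -0.0194  0.0525] size [0.124  0.1385 0.0111] circ [ 0.7354 -0.0193] 0.1395
[0.66599361 0.66706737]
```

View pics/w7.png

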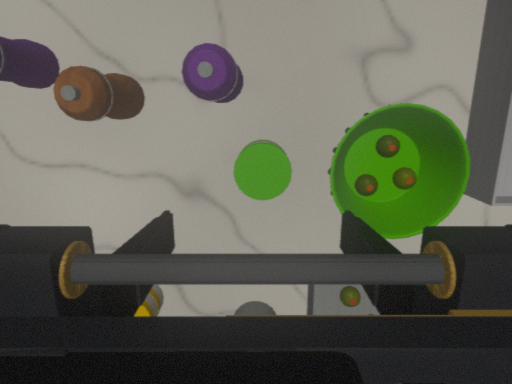

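The green tub stands at (0.598, -0.019), 37 mm from the colander rim and centred on it. Before picking the mill I'll turn the jaws to lie along y, so the gripper body clears both purple mills.

Call:
jog_arm([
  [[0,0,0],0.125,9.5],
  [[0,0,0],0.125,9.5],
  [[0,0,0],0.125,9.5],
  [[0,0,0],0.125,9.5],
  [[0,0,0],0.125,9.5],
  [[0,0,0],0.125,9.5],
  [[0,0,0],0.125,9.5],
  [[0,0,0],0.125,9.5],
  [[0,0,0],0.125,9.5],
  [[0,0,0],0.125,9.5],
])

```text
time_s: 17.92
tool_pos: [0.5979, -0.0234, 0.4044]
eef_rot: [[0.95, 0.313, -0.0], [0.313, -0.95, 0.01], [0.003, -0.01, -1.0]]
ft_force: [-0.0, 0.3, -0.0]
finger_gap: 0.0947
```

Call:
jog_arm([
  [[0,0,0],0.125,9.5],
  [[0,0,0],0.125,9.5],
  [[0,0,0],0.07,9.5],
  [[0,0,0],0,9.5],
  [[0,0,0],0,9.5],
])

```text
time_s: 18.33
tool_pos: [0.5975, -0.0234, 0.4036]
eef_rot: [[1.0, -0.01, -0.002], [-0.01, -1.0, 0.011], [-0.002, -0.01, -1.0]]
ft_force: [0.4, 0.6, 0.7]
finger_gap: 0.0951
```

Call:
jog_arm([
  [[-3.1,-1.6,0],-0.01,9.5],
  [[-3.1,-1.6,0],0,9.5],
  [[-3.1,-1.6,0],0,9.5],
  [[-3.1,-1.6,0],0,9.5],
  [[-3.0,-1.5,0],0,9.5],
  [[0,0,0],0,9.5],
  [[0,0,0],0,9.5],
])

```text
time_s: 18.92
tool_pos: [0.436, 0.0571, 0.4027]
eef_rot: [[1.0, 0.019, -0.002], [0.02, -1.0, 0.01], [-0.002, -0.01, -1.0]]
ft_force: [1.8, -0.6, 0.2]
finger_gap: 0.0951
```

Run:
```python
from h import *
s,c,p,P=look("wrist","w8");print(s['tool_pos'],s['eef_rot'][:,2],"g",s['tool_pos']+.171*s['eef_rot'][:,2])
print("mill");box(P,(.41,.025,.08),(.48,.095,.104))
```

```text
[0.43602709 0.0570603  0.40274372] [-0.00224499  0.01041918 -0.9999432 ] g [0.4356432  0.05884198 0.23175343]
mill
1787 mid [0.4426 0.057  0.0919] size [0.0455 0.046  0.0238] circ [0.4432 0.0571] 0.047
```

View pics/w8.png

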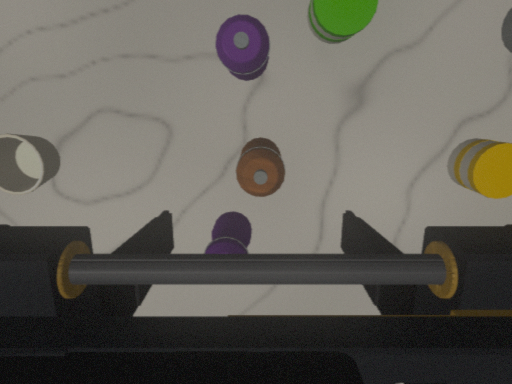

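The brown mill (steel button at 260,178) is centred between the fingers, and the purple mills at (241,40) and (228,245) are clear of the jaw line.

Call:
jog_arm([
  [[0.7,0.2,1],0.019,9.5],
  [[0,0,3.3],0,9.5],
  [[0,0,3.3],0,9.5],
  [[0,0,3.3],0,9.5],
  [[0,0,2],0,9.5],
  [[0,0,0],0,9.5],
  [[0,0,0],0,9.5],
])

```text
time_s: 19.55
tool_pos: [0.4515, 0.0531, 0.2654]
eef_rot: [[1.0, -0.004, 0.005], [-0.004, -1.0, 0.01], [0.005, -0.01, -1.0]]
ft_force: [-0.1, -0.2, 0.3]
finger_gap: 0.095
```

Call:
jog_arm([
  [[-0.9,-0.2,1.3],0,9.5],
  [[0,0,1.3],0,9.5],
  [[0,0,1.0],0,9.5],
  [[0,0,0],0,9.5],
  [[0,0,0],0,9.5],
])

```text
time_s: 19.97
tool_pos: [0.4469, 0.054, 0.2311]
eef_rot: [[1.0, -0.006, 0.011], [-0.006, -1.0, 0.01], [0.011, -0.01, -1.0]]
ft_force: [0.3, -0.3, 0.6]
finger_gap: 0.095
```

Call:
jog_arm([
  [[-0.6,-0.15,0.5],-0.006,9.5],
  [[0,0,0],0,9.5],
  [[0,0,0],0,9.5],
])

```text
time_s: 20.22
tool_pos: [0.4416, 0.0554, 0.2279]
eef_rot: [[1.0, -0.0, 0.015], [-0.0, -1.0, 0.01], [0.015, -0.01, -1.0]]
ft_force: [-0.5, -0.3, -0.1]
finger_gap: 0.095
```

Call:
jog_arm([
  [[-0.15,0,0.3],0,9.5],
  [[0,0,0],0,6],
  [[0,0,0.1],0,3.6],
  [[0,0,0.1],0,3.6],
  [[0,0,0],0,3.6],
  [[0,0,0],0,3.6],
  [[0,0,0],0,3.6],
  [[0,0,0],0,3.6],
  [[0,0,0],0,3.6],
  [[0,0,0],0,3.6],
])

```text
time_s: 21.05
tool_pos: [0.4403, 0.0555, 0.2236]
eef_rot: [[1.0, 0.0, 0.017], [0.0, -1.0, 0.009], [0.017, -0.009, -1.0]]
ft_force: [-0.5, 0.8, -0.4]
finger_gap: 0.0454
```

Call:
jog_arm([
  [[0,0,0],0,3.6],
  [[0,0,0],0,3.6],
  [[0,0,0],0,3.6],
])

```text
time_s: 21.3
tool_pos: [0.4403, 0.0555, 0.2236]
eef_rot: [[1.0, 0.0, 0.017], [-0.0, -1.0, 0.01], [0.017, -0.01, -1.0]]
ft_force: [-0.9, 0.3, 0.1]
finger_gap: 0.0451
```

```bash
python3 foot.py 0.443 0.057 0.024 s8|head -1
```

```text
foot px 292.0898963355979 231.81599626797515 px per 10mm 2.7268237402378475 g [0.44324499 0.05717844 0.05261163] tcp [0.44026513 0.05554732 0.22357788] [-0.85817488  0.30248862  0.07239988]
```

View pics/s8c.png

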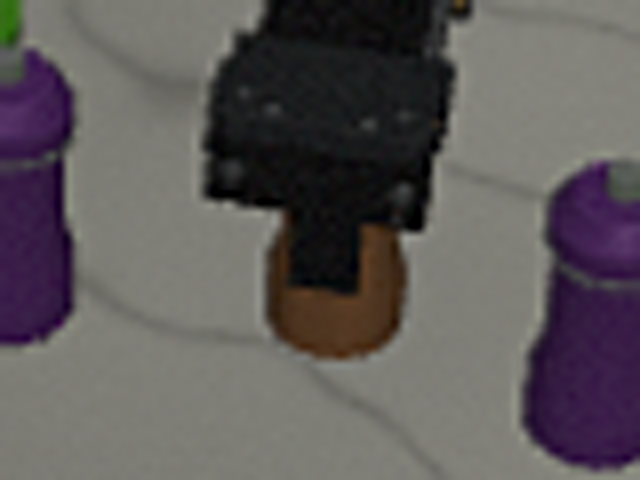

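The gap of 45 mm means the tips are biting on the foot's taper instead of the 40 mm waist. I'll open, raise by 5 mm and grip again.

Call:
jog_arm([
  [[0,0,0],0,5.5],
  [[0,0,0],0,5.8],
  [[0,0,-0.5],0,5.8],
  [[0,0,0],0,5.8],
])

```text
time_s: 21.68
tool_pos: [0.4402, 0.0555, 0.2289]
eef_rot: [[1.0, 0.0, 0.017], [0.0, -1.0, 0.01], [0.017, -0.01, -1.0]]
ft_force: [-0.3, -0.3, 0.0]
finger_gap: 0.0577
```

Call:
jog_arm([
  [[0,0,0],0,4.5],
  [[0,0,0],0,3.6],
  [[0,0,0],0,3.6],
  [[0,0,0],0,3.6],
  [[0,0,0],0,3.6],
])

```text
time_s: 22.1
tool_pos: [0.4402, 0.0555, 0.2293]
eef_rot: [[1.0, 0.0, 0.018], [0.0, -1.0, 0.01], [0.018, -0.01, -1.0]]
ft_force: [-0.3, -0.1, 1.0]
finger_gap: 0.0449
```

Call:
jog_arm([
  [[0,0,0],0,5.5],
  [[0,0,0],0,5.8],
  [[0,0,0.3],0,5.8],
  [[0,0,0],0,4.5],
  [[0,0,0],0,3.6],
  [[0,0,0],0,3.6],
  [[0,0,0],0,3.6],
  [[0,0,0],0,3.6],
])

```text
time_s: 22.77
tool_pos: [0.4403, 0.0555, 0.2258]
eef_rot: [[1.0, 0.0, 0.018], [-0.0, -1.0, 0.01], [0.018, -0.01, -1.0]]
ft_force: [-0.2, 0.1, -0.5]
finger_gap: 0.0454
```

Run:
```python
from h import *
s,c,p,P=look("wrist","w9");print(s['tool_pos'],s['finger_gap'])
print(P[260:384:12,250:270:6].round(3).tolist())
s,c,p,P=look("top","t9");cv2.imwrite("pics/t9c.png",cv2.resize(p[195:285,180:300,::-1],None,fx=6,fy=6,interpolation=cv2.INTER_CUBIC))
```

```text
[0.4402719  0.05554044 0.22581799] 0.045433755746314405
[[[0.472, 0.058, 0.131], [0.472, 0.056, 0.13], [0.472, 0.054, 0.132], [0.472, 0.053, 0.13]], [[0.47, 0.057, 0.133], [0.47, 0.056, 0.133], [0.47, 0.054, 0.133], [0.469, 0.053, 0.132]], [[0.448, 0.059, 0.101], [0.448, 0.056, 0.102], [0.448, 0.054, 0.101], [0.447, 0.052, 0.1]], [[0.448, 0.058, 0.109], [0.448, 0.056, 0.109], [0.448, 0.054, 0.109], [0.447, 0.052, 0.107]], [[0.443, 0.058, 0.109], [0.443, 0.056, 0.109], [0.442, 0.054, 0.108], [0.443, 0.052, 0.109]], [[0.467, 0.057, 0.149], [0.467, 0.056, 0.149], [0.467, 0.054, 0.149], [0.468, 0.053, 0.15]], [[0.467, 0.057, 0.152], [0.467, 0.056, 0.152], [0.468, 0.054, 0.153], [0.468, 0.053, 0.153]], [[0.468, 0.057, 0.157], [0.467, 0.056, 0.156], [0.468, 0.055, 0.157], [0.467, 0.053, 0.156]], [[0.467, 0.057, 0.159], [0.467, 0.056, 0.159], [0.468, 0.055, 0.159], [0.468, 0.053, 0.159]], [[0.468, 0.057, 0.162], [0.468, 0.056, 0.162], [0.467, 0.055, 0.162], [0.468, 0.054, 0.162]], [[0.468, 0.056, 0.165], [0.468, 0.056, 0.165], [0.467, 0.055, 0.164], [0.467, 0.054, 0.164]]]
```

View pics/w9.png

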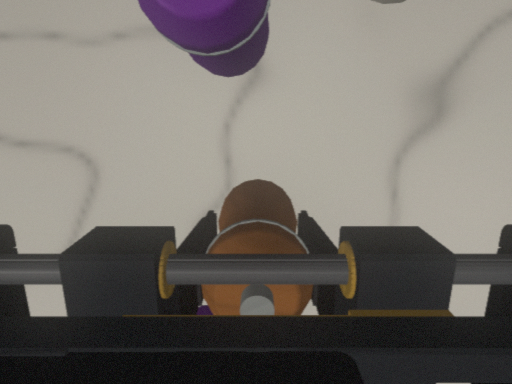

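The wrist view shows the finger faces flat against the 46 mm head (260,285), so the head sets the gap. I'll move the pads up to the head, about 80 mm high, for a proper pad grip.

Call:
jog_arm([
  [[0,0,0],0,5.5],
  [[0,0,0],0,5.8],
  [[0,0,-1.2],0,5.8],
  [[0,0,-1.1],0,5.8],
  [[0,0,0],0,5.8],
  [[0,0,0],0,4.5],
  [[0,0,0],0,3.6],
  [[0,0,0],0,3.6],
  [[0,0,0],0,3.6],
  [[0,0,0],0,3.6],
], squeeze=25)

```text
time_s: 23.7
tool_pos: [0.4399, 0.0553, 0.2485]
eef_rot: [[1.0, -0.0, 0.017], [-0.0, -1.0, 0.01], [0.017, -0.01, -1.0]]
ft_force: [-1.7, 0.9, 10.8]
finger_gap: 0.0453
```

Call:
jog_arm([
  [[0,0,0],0,3.6],
  [[0,0,0],0,3.6],
])

```text
time_s: 23.87
tool_pos: [0.4399, 0.0554, 0.2485]
eef_rot: [[1.0, 0.0, 0.018], [-0.0, -1.0, 0.01], [0.018, -0.01, -1.0]]
ft_force: [-1.2, -0.2, 8.4]
finger_gap: 0.0453
```

Call:
jog_arm([
  [[0,0,-1.5],0,3.6],
  [[0,0,-2],0,3.6],
  [[0,0,0],0,3.6],
])

```text
time_s: 24.12
tool_pos: [0.4392, 0.055, 0.2825]
eef_rot: [[1.0, 0.0, 0.013], [-0.0, -1.0, 0.01], [0.013, -0.01, -1.0]]
ft_force: [0.7, -0.5, -0.8]
finger_gap: 0.0454
```

```bash
python3 foot.py 0.443 0.057 0.024 s10|head -1
```

```text
foot px 292.0898963355979 231.81599626797515 px per 10mm 2.7268237402378475 g [0.44136136 0.05667265 0.11152098] tcp [0.43916575 0.05501027 0.2824988 ] [ 0.68896581 -0.45347359 -0.77957297]
```

View pics/s10c.png

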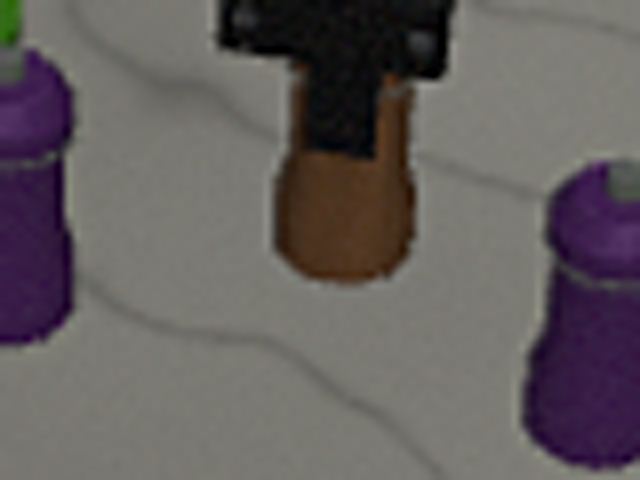

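The crop shows the mill lifted clear and upright at (345,200). I'll carry it over now.

Call:
jog_arm([
  [[0,0,-3.3],0,3.6],
  [[0,0,-3.3],0,3.6],
  [[0,0,-3.3],0,3.6],
  [[0,0,-2],0,3.6],
  [[2.4,3.1,0],0,3.6],
  [[2.4,3.1,0],0,3.6],
  [[2.4,3.1,0],0,3.6],
  [[2.4,3.1,0],0,3.6],
  [[2.4,3.1,0],0,3.6],
  [[2.4,3.1,0],0,3.6],
])

```text
time_s: 25.0
tool_pos: [0.5846, -0.1349, 0.3913]
eef_rot: [[1.0, 0.008, -0.003], [0.008, -1.0, 0.012], [-0.003, -0.012, -1.0]]
ft_force: [-0.1, 0.8, -2.2]
finger_gap: 0.0447
```

Call:
jog_arm([
  [[0,0,0],0,3.6],
  [[0,0,0],0,3.6],
])

```text
time_s: 25.17
tool_pos: [0.5882, -0.1412, 0.3862]
eef_rot: [[1.0, 0.003, -0.006], [0.003, -1.0, 0.012], [-0.006, -0.012, -1.0]]
ft_force: [0.1, 0.4, -1.9]
finger_gap: 0.0453
```

Run:
```python
from h import *
s,c,p,P=look("wrist","w11");print(s['tool_pos'],s['eef_rot'][:,2],"g",s['tool_pos']+.171*s['eef_rot'][:,2])
print("dredger");box(P,(.53,-.28,.066),(.64,-.17,.1))
```

```text
[ 0.58824907 -0.14124968  0.38619611] [-0.00576055  0.01234519 -0.9999072 ] g [ 0.58726402 -0.13913865  0.21521198]
dredger
3447 mid [ 0.5911 -0.2275  0.0795] size [0.0584 0.0589 0.027 ] circ [ 0.5907 -0.2277] 0.0604
```

View pics/w11.png

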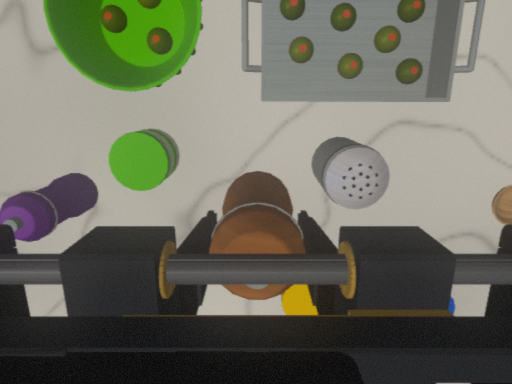

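The wrist view shows the mill upright in the jaws at (258,230), left of the dredger (355,177), with the green tub at (140,160).

Call:
jog_arm([
  [[0.3,-0.4,1],-0.003,3.6],
  [[0,0,3],0,3.6],
  [[0,0,3],0,3.6],
  [[0,0,2.5],0,3.6],
  [[0,0,0],0,3.6],
  [[0,0,0],0,3.6],
])

```text
time_s: 25.72
tool_pos: [0.5887, -0.1293, 0.284]
eef_rot: [[1.0, 0.012, -0.008], [0.012, -1.0, 0.013], [-0.008, -0.013, -1.0]]
ft_force: [-0.1, -0.5, -1.1]
finger_gap: 0.0452
```

Call:
jog_arm([
  [[0.3,0.7,0.8],0.012,3.6],
  [[0,0,0.8],0,3.6],
  [[0,0,0.6],0,3.6],
  [[0,0,0],0,3.6],
  [[0,0,0],0,3.6],
])

```text
time_s: 26.13
tool_pos: [0.5925, -0.1352, 0.2635]
eef_rot: [[1.0, 0.001, -0.003], [0.001, -1.0, 0.012], [-0.003, -0.012, -1.0]]
ft_force: [-0.1, -0.0, -1.6]
finger_gap: 0.0451
```

Call:
jog_arm([
  [[-0.15,0.1,0.5],0,3.6],
  [[0,0,0.5],0,3.6],
  [[0,0,0.3],0,3.6],
  [[0,0,0],0,3.6],
])

```text
time_s: 26.47
tool_pos: [0.5908, -0.1364, 0.2507]
eef_rot: [[1.0, 0.0, -0.001], [0.0, -1.0, 0.011], [-0.001, -0.011, -1.0]]
ft_force: [-0.0, 0.4, -0.8]
finger_gap: 0.0447
```

```bash
python3 foot.py 0.5905 -0.134 0.024 s12
```

```text
foot px 254.7108889360335 183.28343610006863 px per 10mm 2.6079859483726864 g [ 0.59074067 -0.13451782  0.07970012] tcp [ 0.59083869 -0.13637644  0.25068999] [-0.01942052  0.37249883 -0.80426527]
176 [88, 61, 39] [ 0.584 -0.108  0.03 ]
177 [83, 55, 30] [ 0.584 -0.109  0.025]
178 [82, 55, 31] [ 0.585 -0.11   0.021]
179 [85, 59, 37] [ 0.585 -0.113  0.014]
180 [83, 55, 34] [ 0.585 -0.111  0.012]
181 [80, 51, 27] [ 0.585 -0.111  0.008]
182 [88, 64, 44] [ 0.585 -0.112  0.004]
183 [130, 132, 124] [ 0.585 -0.113 -0.001]
184 [132, 130, 125] [ 0.583 -0.104  0.003]
185 [135, 131, 126] [ 0.582 -0.098  0.003]
186 [129, 127, 122] [ 0.582 -0.1   -0.002]
187 [131, 129, 123] [ 0.58  -0.087  0.004]
188 [131, 129, 124] [ 0.579 -0.086  0.001]
189 [130, 128, 123] [ 0.579 -0.085 -0.002]
```

View pics/s12c.png

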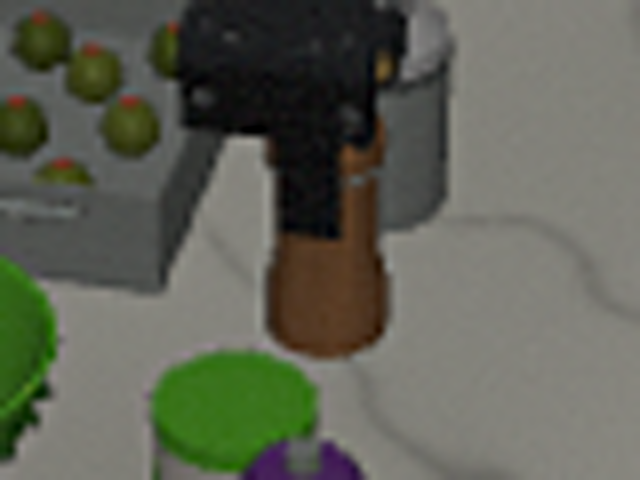

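The mill's foot at (327,350) is about 2 mm above the table at most, and the position is right. I'll lower it until it touches.

Call:
jog_arm([
  [[0,0,0.25],0,3.6],
  [[0,0,0.15],0,3.6],
  [[0,0,0],0,3.6],
])

```text
time_s: 26.77
tool_pos: [0.5913, -0.1362, 0.2491]
eef_rot: [[1.0, 0.0, 0.003], [0.0, -1.0, 0.01], [0.003, -0.01, -1.0]]
ft_force: [0.2, 0.5, -1.6]
finger_gap: 0.0452
```

Call:
jog_arm([
  [[-0.05,0,0.25],0,3.6],
  [[0,0,0.15],0,3.6],
  [[0,0,0],0,3.6],
])

```text
time_s: 27.02
tool_pos: [0.5914, -0.136, 0.249]
eef_rot: [[1.0, 0.0, 0.009], [0.0, -1.0, 0.009], [0.009, -0.009, -1.0]]
ft_force: [0.5, 0.4, -1.8]
finger_gap: 0.0449
```

Call:
jog_arm([
  [[-0.15,0,0.35],0,3.6],
  [[0,0,0],0,3.6],
])

```text
time_s: 27.18
tool_pos: [0.5907, -0.1358, 0.2478]
eef_rot: [[1.0, 0.0, 0.014], [0.0, -1.0, 0.007], [0.014, -0.007, -1.0]]
ft_force: [1.2, -0.4, -1.3]
finger_gap: 0.0452
```

```bash
python3 foot.py 0.5905 -0.134 0.024 s13|head -1;python3 foot.py 0.5905 -0.134 0.024 s13|head -1
```

```text
foot px 254.7108889360335 183.28343610006863 px per 10mm 2.6079859483726864 g [ 0.59308742 -0.13453679  0.07678718] tcp [ 0.59068432 -0.13579469  0.24776567] [ 1.20033597 -0.36080542 -1.33816344]
foot px 254.7108889360335 183.28343610006863 px per 10mm 2.6079859483726864 g [ 0.59308074 -0.13457288  0.07670123] tcp [ 0.59072596 -0.13583041  0.24768039] [-0.40924445  0.06764556 -1.28654365]
```

Call:
jog_arm([
  [[-0.3,0,0.35],0,3.6],
  [[0,0,0.2],0,3.6],
  [[0,0,0],0,3.6],
])

```text
time_s: 27.53
tool_pos: [0.5896, -0.1358, 0.2463]
eef_rot: [[1.0, 0.0, 0.024], [0.0, -1.0, 0.005], [0.024, -0.005, -1.0]]
ft_force: [0.3, -0.1, -2.4]
finger_gap: 0.0448
```

```bash
python3 foot.py 0.5905 -0.134 0.024 s14|head -1;python3 foot.py 0.5905 -0.134 0.024 s14|head -1
```

```text
foot px 254.7108889360335 183.28343610006863 px per 10mm 2.6079859483726864 g [ 0.59382302 -0.13497064  0.07533451] tcp [ 0.58964024 -0.13580372  0.24628132] [ 0.3245884  -0.05444034 -2.40532736]
foot px 254.7108889360335 183.28343610006863 px per 10mm 2.6079859483726864 g [ 0.59366881 -0.13495464  0.0750615 ] tcp [ 0.58956929 -0.13580344  0.24601024] [ 0.43008811  0.47715736 -2.19186647]
```

Call:
jog_arm([
  [[0,0,-2],0,3.6],
  [[0,0,-2],0,3.6],
  [[0,0,-1],0,3.6],
  [[0,0,0],0,3.6],
])

```text
time_s: 27.97
tool_pos: [0.5879, -0.1363, 0.2938]
eef_rot: [[1.0, -0.0, 0.017], [-0.0, -1.0, 0.007], [0.017, -0.007, -1.0]]
ft_force: [0.1, -1.6, -1.3]
finger_gap: 0.0454
```

Call:
jog_arm([
  [[-0.1,0,2.2],0,3.6],
  [[-0.1,0,2.2],0,3.6],
  [[0,0,0.8],0,3.6],
  [[0,0,0.3],0,3.6],
])

```text
time_s: 28.3
tool_pos: [0.5877, -0.136, 0.2395]
eef_rot: [[1.0, -0.001, 0.025], [-0.001, -1.0, 0.005], [0.025, -0.005, -1.0]]
ft_force: [-5.0, 3.9, 36.5]
finger_gap: 0.0449
```

Call:
jog_arm([
  [[0,0,-0.3],0,3.6],
])

```text
time_s: 28.38
tool_pos: [0.5875, -0.1359, 0.2415]
eef_rot: [[1.0, -0.001, 0.024], [-0.001, -1.0, 0.006], [0.024, -0.006, -1.0]]
ft_force: [-0.3, 0.2, -1.8]
finger_gap: 0.0452
```

Call:
jog_arm([
  [[0,0,0.15],0,3.6],
  [[0,0,0],0,5.0],
  [[0,0,0],0,5.8],
  [[0,0,0],0,6.2],
])

```text
time_s: 28.72
tool_pos: [0.5873, -0.1359, 0.2379]
eef_rot: [[1.0, -0.001, 0.021], [-0.001, -1.0, 0.006], [0.021, -0.006, -1.0]]
ft_force: [-0.9, -0.1, 0.1]
finger_gap: 0.058
```

Call:
jog_arm([
  [[0,0,-2],0,6.2],
  [[0,0,-3],0,6.2],
  [[0,0,-3.3],0,7],
  [[0,0,-3.3],0,9.5],
  [[0,0,-3.3],0,9.5],
  [[0,0,0],0,9.5],
])

```text
time_s: 29.22
tool_pos: [0.5844, -0.1373, 0.389]
eef_rot: [[1.0, -0.001, 0.013], [-0.001, -1.0, 0.009], [0.013, -0.009, -1.0]]
ft_force: [0.2, -0.3, -0.5]
finger_gap: 0.0831
```

```bash
python3 - <<'E'
from h import *
s,c,p,P=look("wrist","w15");print(s['tool_pos'],s['eef_rot'][:,2])
print("dredger");box(P,(.53,-.28,.066),(.64,-.17,.1))
print("mill");box(P,(.56,-.165,.08),(.63,-.1,.104))
E
python3 foot.py 0.5905 -0.134 0.024 s15|head -1
```

```text
[ 0.58437058 -0.13730713  0.38897852] [ 0.01266712  0.00897575 -0.99987948]
dredger
3381 mid [ 0.5909 -0.2274  0.0794] size [0.059  0.0589 0.0269] circ [ 0.5905 -0.2278] 0.0604
mill
1937 mid [ 0.5919 -0.1353  0.092 ] size [0.045  0.046  0.0239] circ [ 0.5917 -0.1352] 0.0469
foot px 254.7108889360335 183.28343610006863 px per 10mm 2.6079859483726864 g [ 0.58573569 -0.13550217  0.21525042] tcp [ 0.58403431 -0.13720214  0.38623351] [ 0.10369612 -0.03322757 -0.91537047]
```

View pics/w15.png

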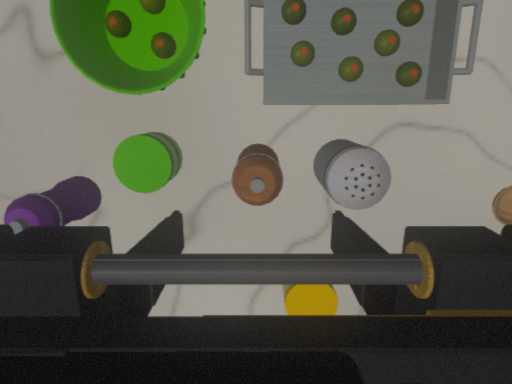

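View pics/s15c.png

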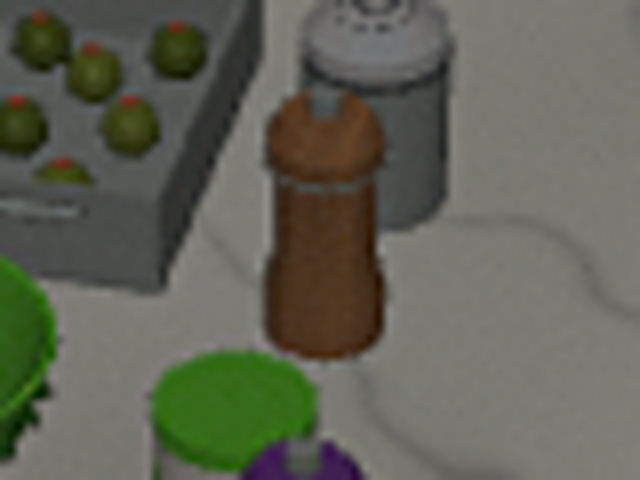

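The mill stands at (0.592, -0.135) and the dredger at (0.591, -0.228), so they are level in x to 1 mm with a 38 mm gap. Last is the yellow tub.

Call:
jog_arm([
  [[-3.6,1.4,0],0,9.5],
  [[-3.6,1.4,0],0,9.5],
  [[-3.6,1.4,0],0,9.5],
  [[-3.0,1.3,0],0,9.5],
  [[0,0,0],0,9.5],
  [[0,0,0],0,9.5],
])

```text
time_s: 29.82
tool_pos: [0.4395, -0.1922, 0.373]
eef_rot: [[1.0, 0.001, -0.005], [0.001, -1.0, 0.018], [-0.005, -0.018, -1.0]]
ft_force: [0.6, 0.1, 0.3]
finger_gap: 0.0952
```

Run:
```python
from h import *
s,c,p,P=look("wrist","w16");print(s['tool_pos'],s['eef_rot'],"g",s['tool_pos']+.171*s['eef_rot'][:,2])
print("yel");box(P,(.39,-.245,.038),(.49,-.14,.06))
```

```text
[ 0.43948787 -0.19219619  0.37302864] [[ 9.99987556e-01  7.57037110e-04 -4.93095889e-03]
 [ 8.45122330e-04 -9.99839672e-01  1.78861920e-02]
 [-4.91662781e-03 -1.78901367e-02 -9.99827870e-01]] g [ 0.43864468 -0.18913766  0.20205808]
yel
2978 mid [ 0.4413 -0.1948  0.0472] size [0.0595 0.0595 0.0118] circ [ 0.4412 -0.1947] 0.0599
```

View pics/w16.png

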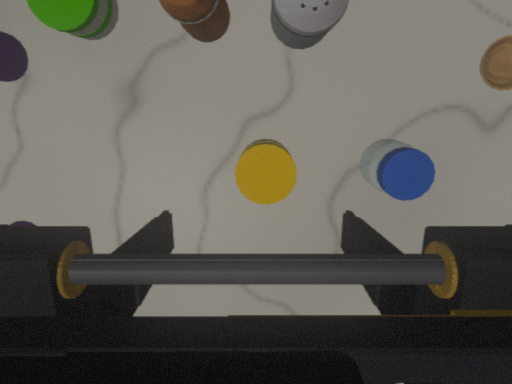

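The yellow tub is at (266,173), midway between the fingers, with the salt jar at (405,173) clear to the right.

Call:
jog_arm([
  [[0.2,0.6,1],0,9.5],
  [[0,0.05,3.3],0,9.5],
  [[0,0.05,3.3],0,9.5],
  [[0,0.05,3.3],0,9.5],
  [[0,0.05,2.3],0,9.5],
  [[0,0,0],0,9.5],
  [[0,0,0],0,9.5],
])

```text
time_s: 30.45
tool_pos: [0.4471, -0.1977, 0.2295]
eef_rot: [[1.0, 0.007, -0.004], [0.007, -1.0, 0.017], [-0.004, -0.017, -1.0]]
ft_force: [0.0, -0.5, 1.5]
finger_gap: 0.0951
```

Call:
jog_arm([
  [[-0.5,0,1.4],0.007,9.5],
  [[0,0,1.4],0,9.5],
  [[0,0,0],0,9.5],
  [[0,0,0],0,9.5],
])

```text
time_s: 30.78
tool_pos: [0.4446, -0.1973, 0.2027]
eef_rot: [[1.0, 0.002, -0.002], [0.002, -1.0, 0.016], [-0.002, -0.016, -1.0]]
ft_force: [-0.6, 0.1, 1.1]
finger_gap: 0.095
```

Call:
jog_arm([
  [[-0.35,0,0.1],0,9.5],
  [[0,0,0],0,9.5],
])

```text
time_s: 30.95
tool_pos: [0.4417, -0.1974, 0.2036]
eef_rot: [[1.0, 0.003, 0.001], [0.003, -1.0, 0.014], [0.001, -0.014, -1.0]]
ft_force: [0.3, 0.4, 0.1]
finger_gap: 0.0949
```

Call:
jog_arm([
  [[0,0,0.1],0,7.5],
  [[0,0,0],0,5.5],
  [[0,0,0],0,5.5],
  [[0,0,0],0,5.5],
  [[0,0,0],0,5.5],
  [[0,0,0],0,5.5],
  [[0,0,0],0,5.5],
], squeeze=20)

```text
time_s: 31.53
tool_pos: [0.4421, -0.1976, 0.2053]
eef_rot: [[1.0, 0.003, 0.005], [0.003, -1.0, 0.012], [0.005, -0.012, -1.0]]
ft_force: [-0.0, -0.1, -1.1]
finger_gap: 0.0598
```

Call:
jog_arm([
  [[0,0,-2.5],0,5.5],
  [[0,0,-3.5],0,5.5],
  [[0,0,-3.5],0,5.5],
  [[0,0,-3.5],0,5.5],
  [[0,0,-3.5],0,5.5],
  [[2.6,-2.9,-0.5],0,5.5],
  [[2.6,-2.9,-0.5],0,5.5],
  [[2.6,-2.9,0],0,5.5],
  [[2.6,-2.9,0],0,5.5],
  [[2.6,-2.9,0],0,5.5],
])

```text
time_s: 32.37
tool_pos: [0.572, -0.0545, 0.3911]
eef_rot: [[1.0, -0.009, 0.001], [-0.009, -1.0, 0.015], [0.001, -0.015, -1.0]]
ft_force: [-0.0, -1.2, -2.1]
finger_gap: 0.0596
```

Call:
jog_arm([
  [[2,-2.2,0],0,5.5],
  [[0,0,0],0,5.5],
  [[0,0,0],0,5.5],
])

```text
time_s: 32.62
tool_pos: [0.5962, -0.0255, 0.3903]
eef_rot: [[1.0, -0.003, 0.001], [-0.003, -1.0, 0.016], [0.001, -0.016, -1.0]]
ft_force: [-0.8, -0.4, -1.6]
finger_gap: 0.0593
```

Run:
```python
from h import *
s,c,p,P=look("wrist","w17");g=s['tool_pos']+.171*s['eef_rot'][:,2];print(s['tool_pos'],s['eef_rot'].round(3),"g",g)
z=g[2]
print("green visible?");box(P,(.54,-.08,.04),(.66,.04,.06))
print("yellow held");box(P,(g[0]-.05,g[1]-.05,z+.005),(g[0]+.05,g[1]+.05,z+.03))
```

```text
[ 0.59623598 -0.02553757  0.39027663] [[ 1.    -0.003  0.001]
 [-0.003 -1.     0.016]
 [ 0.001 -0.016 -1.   ]] g [ 0.59639949 -0.02287759  0.2192974 ]
green visible?
1869 mid [ 0.6067 -0.0187  0.048 ] size [0.0437 0.0589 0.0109] circ [ 0.5995 -0.0185] 0.0596
yellow held
9802 mid [ 0.5959 -0.0237  0.2368] size [0.058  0.0798 0.025 ] circ [ 0.6055 -0.0237] 0.0801
```

View pics/w17.png

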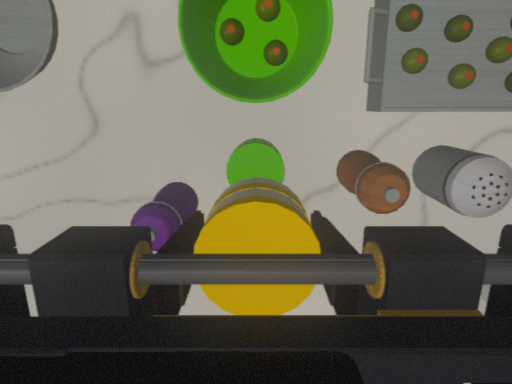

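Call:
jog_arm([
  [[0.2,-0.2,2.5],-0.003,5.5],
  [[0,0,3],0,5.5],
  [[0,0,3],0,5.5],
  [[0,0,2.5],0,5.5],
  [[0,0,0],0,5.5],
  [[0,0,0],0,5.5],
])

```text
time_s: 33.17
tool_pos: [0.5951, -0.0273, 0.2783]
eef_rot: [[1.0, -0.005, 0.002], [-0.005, -1.0, 0.015], [0.002, -0.015, -1.0]]
ft_force: [0.6, 0.1, -0.3]
finger_gap: 0.0598
```

Call:
jog_arm([
  [[0.35,-0.6,0.5],-0.005,5.5],
  [[0,0,0.5],0,5.5],
  [[0,0,0],0,5.5],
  [[0,0,0],0,5.5],
])

```text
time_s: 33.5
tool_pos: [0.5992, -0.0222, 0.272]
eef_rot: [[1.0, -0.002, 0.007], [-0.002, -1.0, 0.014], [0.007, -0.014, -1.0]]
ft_force: [-0.5, 1.1, -1.3]
finger_gap: 0.0593
```

Run:
```python
from h import *
s=status.state();g=s['tool_pos']+.171*s['eef_rot'][:,2];print(g,s['eef_rot'][:,2])
```

```text
[ 0.60035849 -0.019782    0.10100129] [ 0.00692042  0.01412187 -0.99987633]
```

Call:
jog_arm([
  [[-0.2,-0.1,0.5],0,5.5],
  [[0,0,0.5],0,5.5],
  [[0,0,0.3],0,5.5],
  [[0,0,0],0,5.5],
])

```text
time_s: 33.83
tool_pos: [0.5972, -0.0207, 0.2599]
eef_rot: [[1.0, -0.001, 0.01], [-0.002, -1.0, 0.014], [0.01, -0.014, -1.0]]
ft_force: [-0.5, 0.0, -1.9]
finger_gap: 0.0595
```

Run:
```python
from h import *
s,c,p,P=look("side","s18");g=s['tool_pos']+.171*s['eef_rot'][:,2];print(g,s['eef_rot'][:,2],s['ft_force'])
cv2.imwrite("pics/s18c.png",cv2.resize(p[155:225,205:285,::-1],None,fx=8,fy=8,interpolation=cv2.INTER_CUBIC))
```

```text
[ 0.59898081 -0.01840529  0.08892607] [ 0.01048475  0.01360365 -0.99985249] [-0.46840338  0.00548167 -1.8618597 ]
```

View pics/s18c.png

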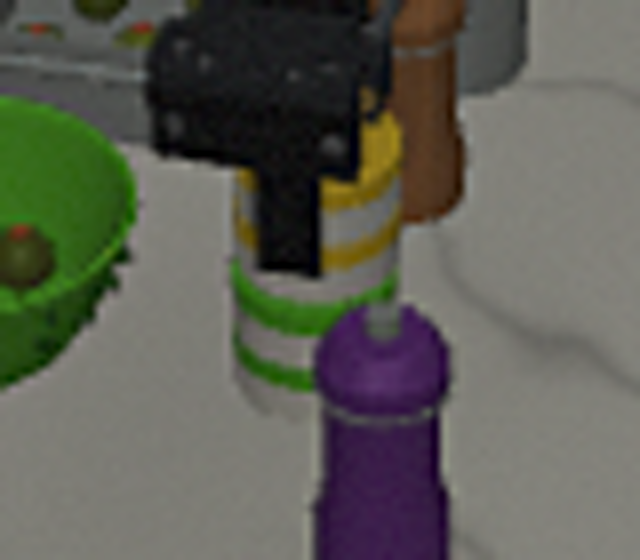

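The yellow tub (320,200) is lined up over the green one (320,320), and their edges match. I'll lower until contact.

Call:
jog_arm([
  [[0,0,0.35],0,5.5],
  [[0,0,0.2],0,5.5],
])

```text
time_s: 34.05
tool_pos: [0.5977, -0.0207, 0.2552]
eef_rot: [[1.0, -0.001, 0.013], [-0.001, -1.0, 0.013], [0.013, -0.013, -1.0]]
ft_force: [-4.7, 1.9, 23.1]
finger_gap: 0.0591
```

Call:
jog_arm([
  [[-0.1,0,0.25],0,5.5],
])

```text
time_s: 34.13
tool_pos: [0.5974, -0.0206, 0.2545]
eef_rot: [[1.0, -0.001, 0.016], [-0.001, -1.0, 0.013], [0.016, -0.013, -1.0]]
ft_force: [-1.3, 2.8, 28.6]
finger_gap: 0.0592
```

Contact is made, with 23–29 N pressing straight down. I'll ease off slightly and release.

Call:
jog_arm([
  [[0,0,-0.15],0,5.5],
])

```text
time_s: 34.22
tool_pos: [0.5974, -0.0205, 0.2563]
eef_rot: [[1.0, -0.001, 0.017], [-0.001, -1.0, 0.013], [0.017, -0.013, -1.0]]
ft_force: [-0.2, -0.5, -1.3]
finger_gap: 0.0594
```

Call:
jog_arm([
  [[0,0,0],0,6.4],
  [[0,0,0],0,7.2],
  [[0,0,0],0,7.6],
  [[0,0,-0.3],0,7.6],
  [[0,0,-2],0,7.6],
  [[0,0,-3.5],0,7.8],
  [[0,0,-3.5],0,9.5],
  [[0,0,-3.5],0,9.5],
  [[0,0,0],0,9.5],
])

```text
time_s: 34.97
tool_pos: [0.5955, -0.0225, 0.3873]
eef_rot: [[1.0, -0.001, 0.011], [-0.002, -1.0, 0.014], [0.011, -0.014, -1.0]]
ft_force: [-0.1, 0.2, 0.0]
finger_gap: 0.0919
```

Run:
```python
from h import *
s,c,p,P=look("wrist","w19");print(s['tool_pos'])
print("yel");box(P,(.54,-.07,.09),(.65,.035,.11))
print("green");box(P,(.54,-.07,.03),(.65,.035,.049))
print("col");box(P,(.65,-.11,.047),(.79,.06,.062))
s,c,p,P=look("side","s19")
cv2.imwrite("pics/s19c.png",cv2.resize(p[105:265,180:360,::-1],None,fx=4,fy=4,interpolation=cv2.INTER_CUBIC)[:600])
```

```text
[ 0.59549856 -0.02250213  0.38731605]
yel
3713 mid [ 0.5992 -0.0187  0.0976] size [0.0594 0.0593 0.013 ] circ [ 0.599  -0.0186] 0.0599
green
58 mid [ 0.6215 -0.0189  0.0398] size [0.0139 0.0491 0.0185] circ [ 0.6154 -0.0189] 0.0493
col
2584 mid [ 0.7128 -0.0189  0.0529] size [0.0918 0.1384 0.0119] circ [ 0.7357 -0.0191] 0.1392
```

View pics/s19c.png

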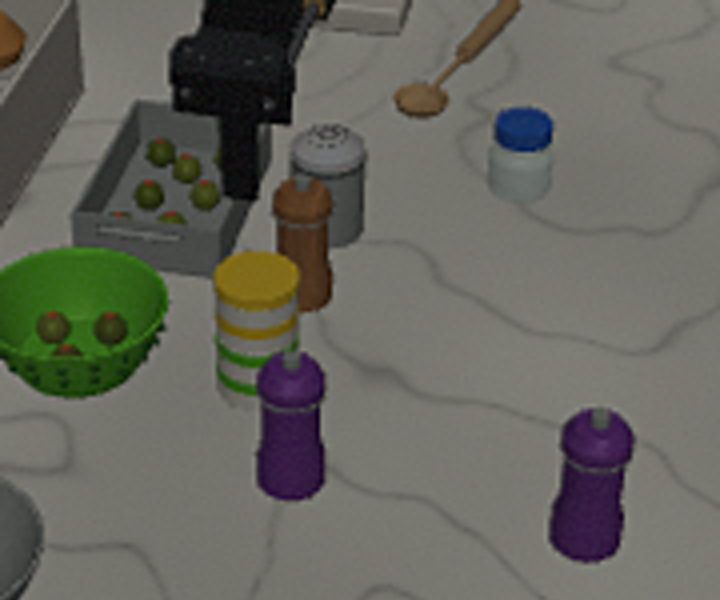

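View pics/w19.png

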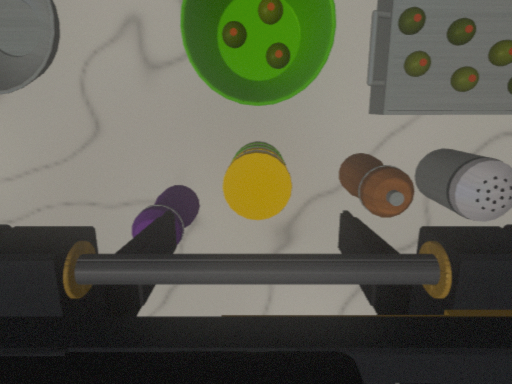

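The stack, mill and dredger all stand upright. The yellow tub is at (0.599, -0.0187), square on the green one. I'll back the arm off and make a final check.

Call:
jog_arm([
  [[0,0,-3],0,9.5],
  [[-3.5,0,-1],0,9.5],
  [[-3.5,0,0],0,9.5],
  [[-3.5,0,0],0,9.5],
  [[-3.5,0,0],0,9.5],
  [[0,0,0],0,9.5],
  [[0,0,0],0,9.5],
])

```text
time_s: 35.65
tool_pos: [0.4485, -0.0225, 0.4142]
eef_rot: [[1.0, -0.002, -0.01], [-0.002, -1.0, 0.017], [-0.01, -0.017, -1.0]]
ft_force: [0.2, 0.0, -1.3]
finger_gap: 0.0951
```

Run:
```python
from h import *
s,c,p,P=look("top","t20");print(s['tool_pos'],s['dq'])
cv2.imwrite("pics/t20c.png",cv2.resize(p[95:290,120:400,::-1],None,fx=2.8,fy=2.8,interpolation=cv2.INTER_CUBIC))
def tr(n,*a):
    try: print(n);box(P,*a)
    except Exception as e: print("hidden")
tr("dre",(.54,-.28,.066),(.64,-.17,.1));tr("mill",(.55,-.17,.08),(.64,-.1,.12));tr("yel",(.54,-.07,.09),(.65,.04,.11));tr("salt",(.4,-.37,.055),(.49,-.27,.075));tr("ram",(.39,.28,.034),(.49,.37,.05));tr("purpA",(.51,.04,.08),(.6,.11,.12))
```

```text
[ 0.44852495 -0.02252273  0.41418523] [-0.36038629 -1.69210939  4.966472   -0.14478729 -0.38616507 -0.43210103]
dre
387 mid [ 0.5915 -0.2263  0.0803] size [0.0587 0.0568 0.0272] circ [ 0.5914 -0.228 ] 0.0607
mill
232 mid [ 0.5923 -0.1348  0.0951] size [0.0459 0.0437 0.0274] circ [ 0.5917 -0.1339] 0.0473
yel
381 mid [ 0.5996 -0.0185  0.0984] size [0.0587 0.059  0.0137] circ [ 0.5995 -0.0186] 0.0593
salt
253 mid [ 0.4459 -0.3229  0.0633] size [0.046  0.0454 0.0159] circ [ 0.4459 -0.3232] 0.0488
ram
128 mid [0.4366 0.3246 0.0406] size [0.0665 0.0669 0.013 ] circ [0.436  0.3249] 0.068
purpA
229 mid [0.5538 0.0756 0.0967] size [0.0438 0.0438 0.0322] circ [0.5543 0.0746] 0.0461
```

View pics/t20c.png

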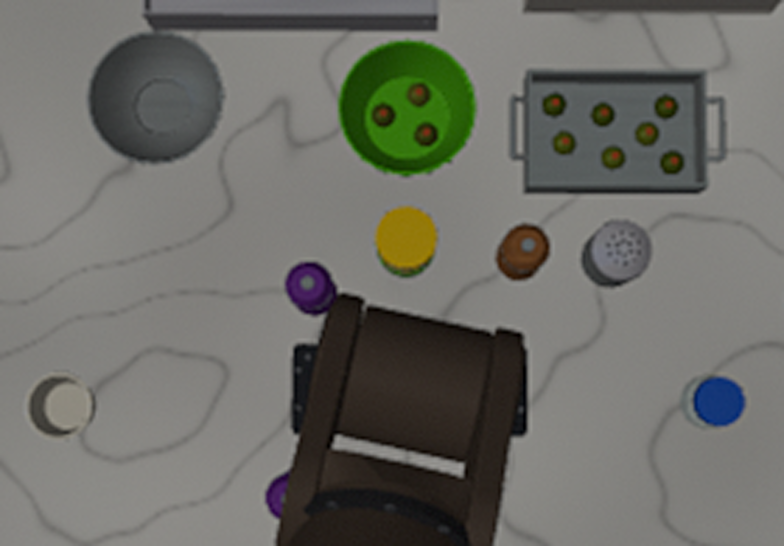

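The top view shows the stack at (407,240) below the colander and the mill (522,250) left of the dredger (618,250) below the dish. The cup, salt jar and purple mills haven't moved. Handing in.

```bash
python3 -c "
from bench import job; print(job.sign_off())"
```

```text
the job is handed in; nothing more can be done
None
```

The olive station is set up and handed in at about 36 s. I placed the dredger, green tub, mill and yellow tub in that order.

**Final positions (top and wrist cameras):**

| Item | Position x, y (m) | Check |
|---|---|---|
| Dredger | 0.591, -0.228 | about 37 mm clear of the dish, within about 2 mm of its middle |
| Mill | 0.592, -0.135 | 38 mm clear of the dredger, level with it to about 1 mm |
| Green tub | 0.598, -0.019 | about 37 mm clear of the colander rim, centred on it |
| Yellow tub | 0.599, -0.019 | on the green tub, square to about 1 mm |

- **Left alone:** The white cup and salt jar measured unmoved to within 1 mm. One purple mill also measured unmoved. The other was partly hidden by the arm in the last picture, but nothing went near it after the first views.
- **Problems along the way:** The first grips on the mill had the finger faces on its head instead of its waist, so I moved up and gripped it by the head. Setting down the mill and the yellow tub gave brief downward peaks of 37 N and 29 N at the wrist, both through the held object. The force reading never confirmed the dredger touching the table, so I used the side camera for that.
- **Disagreements:** The top camera's pixel and depth readings of the dish differed by about 4 mm. The wrist camera fell between them, so I used its value.

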